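# Scoop grinding balls from a tilt-out bin

### The job

Swing the tilt-out bin that holds the white ceramic grinding balls all the way forward, scoop at least three of the balls out of it with the aluminium scoop and tip them into the glass dish. Touch the balls only with the scoop, spill none on the bench, and leave the other two bins and the rest of the bench as they are. Finish with the scoop set down flat on the bench clear of the dish and the bin swung fully shut.

Things in the scene. Friction and masses are not known exactly. Their poses are not given: they have to be found in the camera images.
- bin_ball (a joint): Swing of the clear tilt-out bin holding white balls, in any of the rack's three places (the others hold glass tubes and flat lids). 0 = upright, shut; grows as its top swings out to the robot; 0.87 rad = stop, fully open. 0.3 kg; the stiff hinge (0.06 N m) stays where it is left. Axis: y of cell_ball_hinge. Open, front wall and floor make a V, 40 and 50 degrees to level.
- bin_ball_handle (a point): Middle of that bin's pull bar: level aluminium bar, 10 mm thick, 68 mm long along y, standing 50 mm in front of the bin's front wall and 18 mm above its rim, on a slanting post at each end. Shut, it is 70 mm in front of and 124 mm above the hinge axis. The axes turn with the bin: x into the bin, z up along the front wall. About 45 mm are clear behind the bar when shut, 40 mm (level) when fully open.
- cell_ball_hinge (a point): Middle of the hinge axis of that bin, fixed in the rack, 110 mm above the bench. Axes: -x forward out of the rack (roughly towards the robot), y along the axis, z up. The rack is fixed: its clear roof lies 111 to 115 mm above this point and begins 5 mm in front of the axis; the three cells stand side by side, 124 mm apart.
- bin_ball_mid (a point): Middle of the room inside that bin, 27 mm behind and 36 mm above the hinge axis when shut; turns with it. From the axis, bin shut: front wall 3 mm thick, inner face 17 mm in front, rim 106 mm above; inner floor 9 mm below, reaching 72 mm behind; back wall to 60 mm above; 106 mm wide inside, side walls rounded from front rim to back.
- scoop: Aluminium scoop, 0.12 kg. Origin: centre of the pan's flat underside; x towards the open front lip, z up. Pan 75 mm long (x), 94 mm wide, floor 2.5 mm, thinner at the lip; back wall 30 mm high, sides sloping from 30 mm to 14 mm, ending 23 mm short of the lip. Straight grey handle 12 mm wide (y), 18 mm deep, 115 mm long, rising from (-37.5, 0, 12) mm along (-0.423, 0, 0.906). It stands flat by itself.
- scoop_grip (a point): Grip point in the handle of the scoop, 95 mm along it: (-78, 0, 98) mm from the scoop's origin. Axes as the scoop's.
- dish_mid (a point): Point on the dish's axis, 15 mm above its underside; a ball whose centre is within 66 mm of it lies in the dish.
- dish: Round glass dish, 140 mm across and 45 mm high, wall 4 mm, base 4 mm, 0.32 kg. Origin: centre of its underside.
- ball0: One of six alike white ceramic grinding balls, 22 mm across, 20 g, polished and slippery. Origin: its centre. They start on the floor of their bin.
- ball1: One of six alike white ceramic grinding balls, 22 mm across, 20 g, polished and slippery. Origin: its centre. They start on the floor of their bin.
- ball2: One of six alike white ceramic grinding balls, 22 mm across, 20 g, polished and slippery. Origin: its centre. They start on the floor of their bin.
- ball3: One of six alike white ceramic grinding balls, 22 mm across, 20 g, polished and slippery. Origin: its centre. They start on the floor of their bin.
- ball4: One of six alike white ceramic grinding balls, 22 mm across, 20 g, polished and slippery. Origin: its centre. They start on the floor of their bin.
- ball5: One of six alike white ceramic grinding balls, 22 mm across, 20 g, polished and slippery. Origin: its centre. They start on the floor of their bin.
- bin_vial (a joint): Swing of the bin with the capped glass tubes; as bin_ball. Starts 0 to 0.1; leave it.
- bin_lid (a joint): Swing of the bin with the flat black jar lids; as bin_ball. Starts 0 to 0.1; leave it.
- petri: Bystander: covered clear petri dish, 92 mm across, 16 mm high. Origin: centre of its underside.
- forceps: Bystander: steel forceps lying flat, 142 mm long (x), 10 mm high. Origin: middle, on the bench.
- jar: Bystander: glass specimen jar with white lid, 68 mm across, 85 mm high. Origin: centre of its underside.
- wash_bottle: Bystander: white wash bottle with a bent spout, 66 mm across, 182 mm high. Origin: centre of its underside.
- slide_box: Bystander: grey slide box, 87 by 100 mm, 34 mm high. Origin: centre of its underside.
- counter: Bystander: round steel hand counter, 48 mm across, 32 mm high. Origin: centre of its underside.
Mind the look-alikes: they are no part of the job. What is shaped like the dish but orange is not meant.

How it is judged:
By the outcome, as a careful person would: the job done as asked, in the order asked, and still so for the second after the job is handed in, with the robot touching nothing.
It also fails if it takes over 72 s, if anything falls off the work surface, if the arm or the gripper's body presses on something with over 40 N, if the wrist force passes 120 N, or if a joint passes its speed limit or range.

### The arm

A 6-joint arm with a two-finger parallel gripper is mounted at the origin on the work surface. World frame = base frame: x ahead of the robot, y to its left, z up, the work surface at z = 0. Lengths are in m, angles in rad, forces in N, time in s.
With the tool pointing down it reaches from about 0.225 to 0.875 m from the base axis. Payload 3.4 kg.
Tool frame: the origin (TCP) lies at the very end of the fingers, on their centre line; the grasp point (between the pads) lies 19 mm behind it (manip.hold_point_z is the distance from the TCP to the grasp point, in m); z points along the fingers, x is the direction in which the jaws open and shut, and the axes are right-handed (so a half turn about z gives the same grasp; the last joint's range is limited). The gripper opens to 85 mm and grips with 20 to 120 N. Pads are 22 mm wide; open, the fingers measure 114 mm over their backs; the gripper's body (76 mm by 85 mm) begins 54 mm behind the grasp point. The pads swing forward as they close: fully open they stand 13 mm farther back than shut.
Start: joints at [-0.121, 0.276, 1.505, -0, 1.361, -0.121], TCP at [0.575, -0, 0.231] pointing down, gripper open.
Joint ranges: [-2.89, 2.89], [-0.75, 2.08], [0.22, 2.7], [-1.18, 4.32], [0.11, 2.71], [-2.7, 2.7]. Speed limits (rad/s): [2.57, 2.57, 3.14, 3.14, 3.14, 3.14].

### API

Orientations are given as a unit quaternion [w, x, y, z].
In Python, from rig import telemetry, cams, manip, finder gives the robot as it stands. The module is installed in compiled form; this text tells all that it offers.
- The arm moves only by the tool carry_out, never from a script. Its argument "rows" is a list that holds one entry, the list of rows, each a list of 5 numbers: the gripper's target within -1 to 1 (fully open at 1, half-way at 0, shut at -1), then the shift along the world's x, y, z in cm, then the turn about the world's z in rad. A call has 1 to 12 rows; each row shifts and turns the commanded pose from where the row before left it; what a row does not reach is not made up. A row lasts 1/10 s, in which the tool goes at most 50 mm and 8.59 degrees, less where a joint would pass 70% of its speed; a pose out of reach is approached as far as the arm can. A call with a gripper value outside its range is refused whole. The fingers move at their own pace and stop on an object; "force" is the grip in N (left out, the last holds). Time passes only in rows, so rows that do not move let the fingers close. It gives the time, the measured TCP pose, the force and the opening at its end, in the units of the state.
- telemetry.get_state(): the state, without advancing time (a new reading comes with each control period).
- cams.get_image(name): name is "scene" or "side" or "wrist"; returns a dict with "image" (420x560x3 uint8, red, green, blue), "camera_matrix" (3x3 intrinsics, pixels), "eye" and "attitude" of the camera in the world. Camera axes: x right, y down, z forward; pixel columns grow to the right and rows downward; lengths in m; the calibration is good to about 2 mm. A picture is of the moment at which its call begins. There is no depth.
- manip.sign_off(): hands the job in, once; it reports no verdict.
Trained networks look in a picture, given as the dict that the camera call returned (one of the last four; its "shot" number tells which), for a name from the list of things; names that differ only in an ending like _2 or _b are one class to them, and where a whole thing is asked for, a point or a joint stands for the part that bears it (a point fixed in the world has none). Each returns a list of dicts, best first, with "confidence" (0 to 1); they miss things now and then, are a little off and sometimes report something else, mostly with a low value. They report only what shows in the picture. A call takes as long as a camera call. They do not tell look-alikes from the thing itself.
- finder.boxes_of(picture, thing): "xy" ([column, row] in pixels, amid what is visible of it).
The state is a dict: "clock": time; "qpos": joint angles; "qd": joint speeds; "effort": joint torques, N m; "position": TCP position; "ee_rot": TCP orientation; "contact_force": force on the tool from outside, world axes, zero at the start; "moment": the same for the moment, N m; "width": finger opening in m.
Only numpy, scipy, OpenCV 4.12 (cv2) and the standard library are available. Lean on these libraries where they do the work, as an engineer would, in place of code of your own. Each camera call takes 0.05 s, during which the arm holds its last target.

## Working session

There is one attempt and no reset: what is moved stays moved. The work goes in short steps, Python scripts to look and compute and a tool call to move; the robot and the scene stay as the last step left them, time stands still between calls to the robot, and variables do not carry over. Pictures are saved under pics/ and viewed, and the job is handed in when it is done.

Besides the shell and the picture viewer there is one more tool, called after "Call:" by a JSON object that holds its "api" and its "payload". carry_out: Moves the arm, as the interface text tells. Its arguments: {"type":"object","properties":{"rows":{"type":"array","items":{"type":"array","items":{"type":"array","items":{"type":"number"}}}},"force":{"type":"number"}},"required":["rows"]}

```bash
mkdir -p pics; cat > h.py <<'E'
import numpy as np, cv2
from scipy.spatial.transform import Rotation as R
from rig import telemetry, cams, manip, finder
def snap(n,f):
    p=cams.get_image(n); cv2.imwrite(f'pics/{f}.png',p['image'][:,:,::-1]); return p
def rot(p):
    a=np.array(p['attitude'],float)
    return a if a.shape==(3,3) else R.from_quat(a[[1,2,3,0]]).as_matrix()
def ray(p,uv):
    d=np.linalg.inv(p['camera_matrix'])@np.array([uv[0],uv[1],1.]); return np.array(p['eye']),rot(p)@d
def atz(p,uv,z):
    e,d=ray(p,uv); return e+d*(z-e[2])/d[2]
def proj(p,X):
    c=rot(p).T@(np.array(X)-p['eye']); q=np.array(p['camera_matrix'])@c; return q[:2]/q[2]
def tri(p1,u1,p2,u2):
    e1,d1=ray(p1,u1);e2,d2=ray(p2,u2)
    s=np.linalg.lstsq(np.c_[d1,-d2],e2-e1,rcond=None)[0]
    a=e1+s[0]*d1;b=e2+s[1]*d2
    return (a+b)/2,np.linalg.norm(a-b)
E
python3 - <<'E'
from h import *
import pickle
P={}
for n in ['scene','side','wrist']:
    p=snap(n,n+'0');P[n]=p
    print(n,p['eye'],p['attitude'],p['camera_matrix'])
    for t in ['bin_ball','bin_vial','bin_lid','bin_ball_handle','scoop','scoop_grip','dish','ball0','petri','forceps','jar','wash_bottle','slide_box','counter']:
        try: print(t,[(np.round(b['xy']).tolist(),round(b['confidence'],2)) for b in finder.boxes_of(p,t)][:6])
        except Exception as e: print(t,e)
pickle.dump(P,open('P0.pkl','wb'))
print(telemetry.get_state())
E
```

```text
scene [1.55727468 0.52938497 1.27185799] [-0.2087753   0.48424764  0.77775865 -0.34206517] [[466.00932469   0.         276.70575595]
 [  0.         466.00932469 215.55759645]
 [  0.           0.           1.        ]]
bin_ball [([273.0, 221.0], 0.76)]
bin_vial [([235.0, 219.0], 0.53)]
bin_lid [([298.0, 250.0], 0.62)]
bin_ball_handle [([279.0, 228.0], 0.62), ([171.0, 213.0], 0.26)]
scoop []
scoop_grip [([355.0, 262.0], 0.8)]
dish [([205.0, 212.0], 0.72), ([248.0, 191.0], 0.69), ([186.0, 186.0], 0.61), ([290.0, 219.0], 0.61)]
ball0 []
petri [([305.0, 247.0], 0.39)]
forceps [([293.0, 240.0], 0.48), ([168.0, 216.0], 0.44)]
jar [([158.0, 243.0], 0.7), ([169.0, 216.0], 0.46)]
wash_bottle [([345.0, 320.0], 0.31)]
slide_box [([170.0, 215.0], 0.61), ([391.0, 311.0], 0.37)]
counter [([346.0, 320.0], 0.62)]
side [-0.21892593  0.65228539  1.24592518] [ 0.13905921 -0.37450478  0.85495071 -0.33085947] [[495.90398282   0.         282.41110888]
 [  0.         495.90398282 206.2072448 ]
 [  0.           0.           1.        ]]
bin_ball [([238.0, 187.0], 0.85)]
bin_vial [([281.0, 170.0], 0.77)]
bin_
[... 1300 characters left out ...]
ock': 2.25, 'qpos': array([-1.21030861e-01,  2.75913271e-01,  1.50488225e+00, -1.93265093e-06,
        1.36071898e+00, -1.20991504e-01]), 'qd': array([ 1.18226854e-03, -7.72180259e-05, -1.42076847e-03,  1.17216107e-03,
       -1.51756015e-03,  2.05121917e-04]), 'effort': array([ 1.00624536e-04, -4.16649234e+01, -2.46094233e+01, -1.53208721e-04,
        3.18977800e-04, -5.12108489e-07]), 'position': array([ 5.75036111e-01, -2.82201159e-05,  2.31327523e-01]), 'ee_rot': array([ 5.65523023e-06,  9.99999999e-01, -1.94768764e-05,  3.86757622e-05]), 'contact_force': array([-0.39362988,  0.02490778, -0.36646651]), 'moment': array([-0.02730152,  0.06272286, -0.00337261]), 'width': 0.0851749679848351}
```

```bash
python3 -c "
import rig,inspect
from rig import manip,finder,cams,telemetry
for m in (manip,finder,cams,telemetry): print([a for a in dir(m) if a[0]!='_'])
print(manip.hold_point_z)"
```

```text
['MotionError', 'hold_point_z', 'sign_off']
['boxes_of']
['get_image']
['get_state']
0.0187
```

View pics/scene0.png

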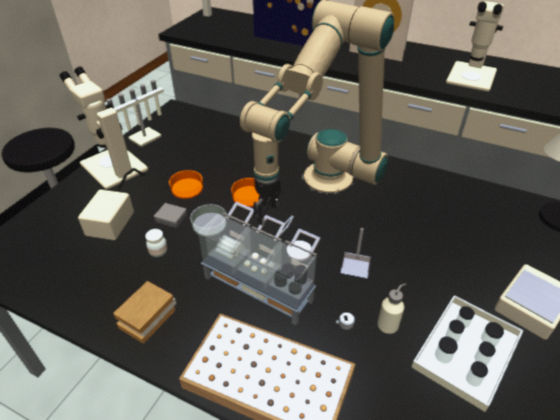

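View pics/side0.png

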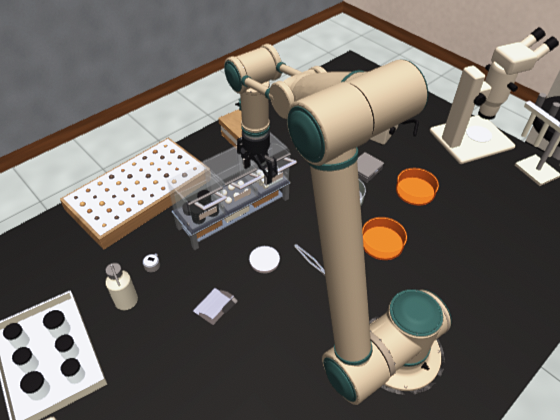

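View pics/wrist0.png

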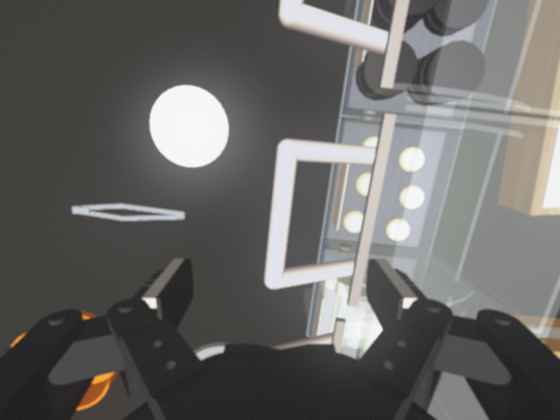

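```bash
python3 - <<'E'
from h import *
import pickle
P=pickle.load(open('P0.pkl','rb'))
w=P['wrist'];s=P['side'];c=P['scene']
a=atz(w,(288,148),.234);b=atz(w,(275,280),.234);print('bar',a,b,np.linalg.norm(a-b))
print('petri',atz(w,(189,126),.016))
# rack roof front edge
print('roof',atz(w,(391,115),.223),atz(w,(350,345),.223))
for n,p in P.items():
    im=cv2.resize(p['image'],None,fx=3,fy=3,interpolation=cv2.INTER_CUBIC)[:,:,::-1]
    if n=='side':
        cv2.imwrite('pics/c_side_l.png',im[400:1000,330:1100]); cv2.imwrite('pics/c_side_r.png',im[400:800,700:1340])
    if n=='scene': cv2.imwrite('pics/c_scene.png',im[480:1000,420:1200])
E
```

```text
bar [0.57903773 0.06040957 0.234     ] [ 0.57263516 -0.00829755  0.234     ] 0.06900478999385372
petri [0.46875025 0.07307996 0.016     ]
roof [0.62974298 0.07556978 0.223     ] [ 0.61836527 -0.05878682  0.223     ]
```

View pics/c_side_l.png

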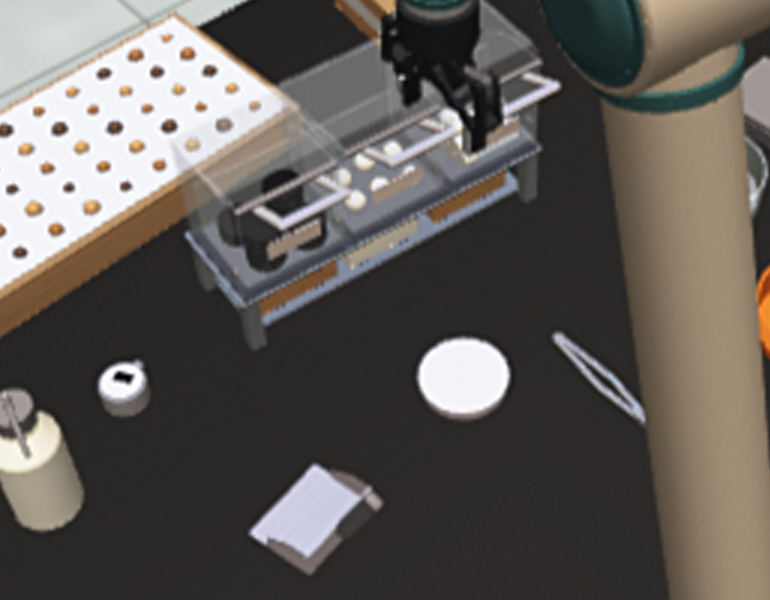

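View pics/c_scene.png

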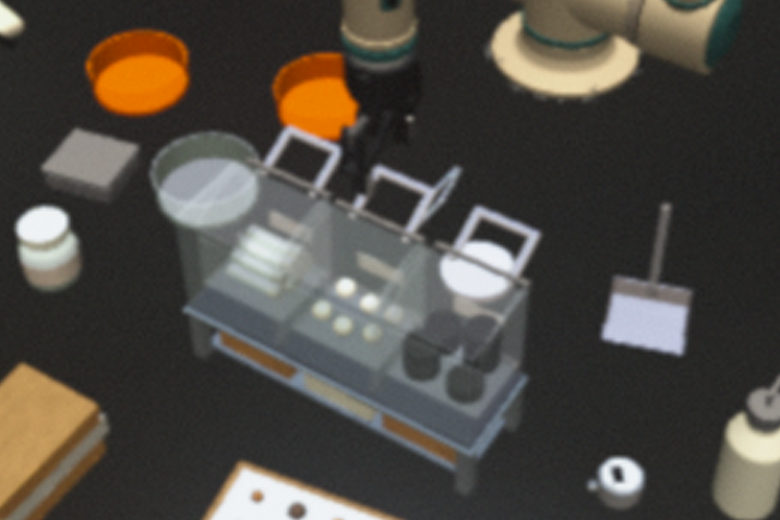

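View pics/c_side_r.png

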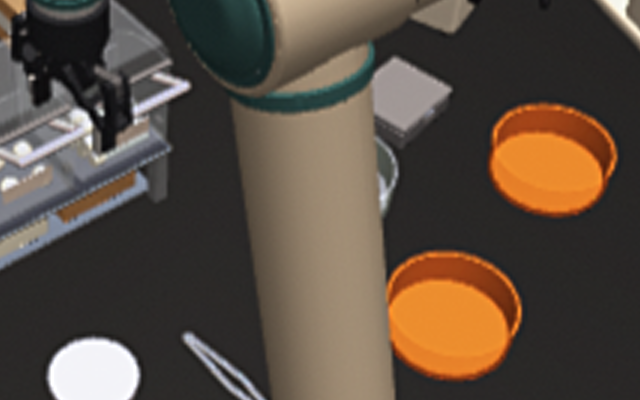

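```bash
python3 - <<'E'
from h import *
import pickle
P=pickle.load(open('P0.pkl','rb'))
w=P['wrist'];s=P['side'];c=P['scene']
fc=lambda u,v:((u+420)/3,(v+480)/3)
fs=lambda u,v:((u+330)/3,(v+400)/3)
print('dish base',atz(c,fc(210,190),.004),'rim',[atz(c,fc(*q),.045).round(4) for q in[(152,165),(260,176),(205,131),(208,198)]])
l1=atz(c,fc(603,340),.001);l2=atz(c,fc(684,353),.001);print('lip',l1,l2,np.linalg.norm(l1-l2))
b1=atz(c,fc(612,279),.03);b2=atz(c,fc(692,290),.03);print('back',b1,b2,np.linalg.norm(b1-b2))
h=atz(c,fc(666,208),.114);print('htop',h)
l1=atz(s,fs(250,533),.001);l2=atz(s,fs(314,464),.001);print('lip side',l1,l2,np.linalg.norm(l1-l2))
for n,q in dict(counter=fc(620,490),jar=fc(47,260),petri=fc(478,275),wash=fc(750,500)).items(): print(n,atz(c,q,.015))
for q in [(72,211),(184,215)]: print('forceps',atz(w,q,.005))
print('orange near',atz(c,fc(325,105),.01))
E
```

```text
dish base [ 0.48746096 -0.30321271  0.004     ] rim [array([ 0.5151, -0.3693,  0.045 ]), array([ 0.4718, -0.2325,  0.045 ]), array([ 0.4284, -0.3435,  0.045 ]), array([ 0.5356, -0.2707,  0.045 ])]
lip [0.49936842 0.25000337 0.001     ] [0.47643291 0.34191576 0.001     ] 0.0947307953430005
back [0.4291576  0.23246768 0.03      ] [0.40413928 0.32430173 0.03      ] 0.09518093274863675
htop [0.37050488 0.270163   0.114     ]
lip side [0.47259809 0.33710404 0.001     ] [0.49247972 0.24573292 0.001     ] 0.09350914942496448
counter [0.69704448 0.34198754 0.015     ]
jar [ 0.69180209 -0.41016402  0.015     ]
petri [0.48096317 0.07964947 0.015     ]
wash [0.64871625 0.46881385 0.015     ]
forceps [ 0.30305472 -0.03356819  0.005     ]
forceps [ 0.44943289 -0.03910124  0.005     ]
orange near [ 0.27602081 -0.24714156  0.01      ]
```

```bash
python3 - <<'E'
from h import *
import pickle
P=pickle.load(open('P0.pkl','rb'))
w=P['wrist'];s=P['side'];c=P['scene']
fc=lambda u,v:((u+420)/3,(v+480)/3)
fs=lambda u,v:((u+330)/3,(v+400)/3)
a,b=[atz(c,fc(*q),.225) for q in[(247,160),(527,283)]];print('roof edge',a,b,np.linalg.norm(a-b))
a,b=[atz(c,fc(*q),.234) for q in[(375,170),(436,188)]];print('bar',a,b,np.linalg.norm(a-b))
a,b=[atz(s,fs(*q),.234) for q in[(395,162),(462,125)]];print('bar',a,b,np.linalg.norm(a-b))
im=cv2.resize(w['image'],None,fx=2.5,fy=2.5,interpolation=cv2.INTER_CUBIC)[:,:,::-1]
cv2.imwrite('pics/c_w.png',im[150:750,620:1300])
E
```

```text
roof edge [ 0.61497317 -0.14705051  0.225     ] [0.6491066  0.20384081 0.225     ] 0.35254759925080825
bar [ 0.5757817  -0.00708055  0.234     ] [0.57232883 0.06503961 0.234     ] 0.07220277064242304
bar [0.57401551 0.05947425 0.234     ] [ 0.56879566 -0.02062615  0.234     ] 0.08027029926583781
```

View pics/c_w.png

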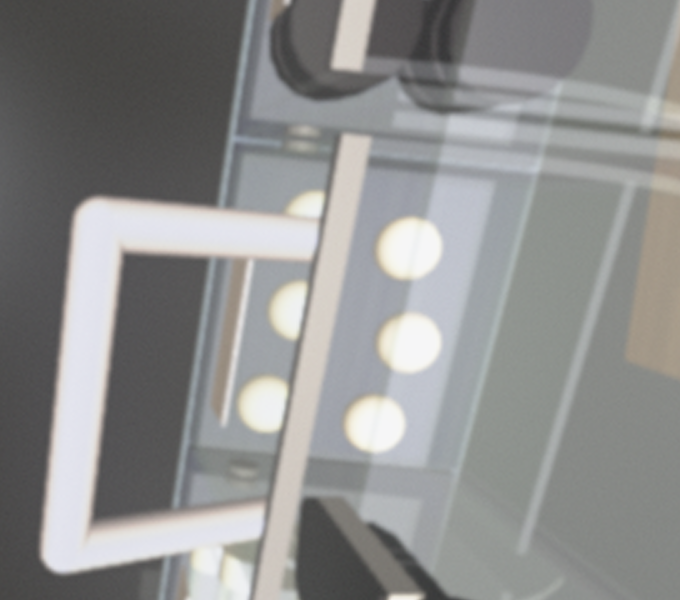

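Call:
{"api": "carry_out", "payload": {"rows": [[[1,0,0,3.5,0],[-1,0,0,3.5,0],[-1,0.25,0.24,0,0.148],[-1,0.25,0.24,0,0.148],[-1,0.25,0.24,0,0.148],[-1,0.25,0.24,0,0.148],[-1,0.25,0.24,0,0.148],[-1,0.25,0.24,0,0.148],[-1,0.25,0.24,0,0.148],[-1,0.25,0.24,0,0.148],[-1,0.25,0.24,0,0.148],[-1,0.25,0.24,0,0.148]]], "force": 20}}

```text
clock: 3.45
position: [0.6001, 0.0241, 0.3013]
ee_rot: [-0.0, 0.736, 0.677, 0.0]
contact_force: [0.4, -1.0, 1.0]
width: 0.0002
```

```bash
python3 - <<'E'
from h import *
import pickle
w=snap('wrist','w1');pickle.dump(w,open('w1.pkl','wb'));st=telemetry.get_state();print(st['clock'],st['position'],st['ee_rot'],st['contact_force'])
E
```

```text
3.5 [0.60053857 0.02447126 0.30120629] [-6.41426494e-05  7.35077736e-01  6.77982755e-01  3.19077574e-04] [ 0.2034776   0.02132407 -0.35432963]
```

View pics/w1.png

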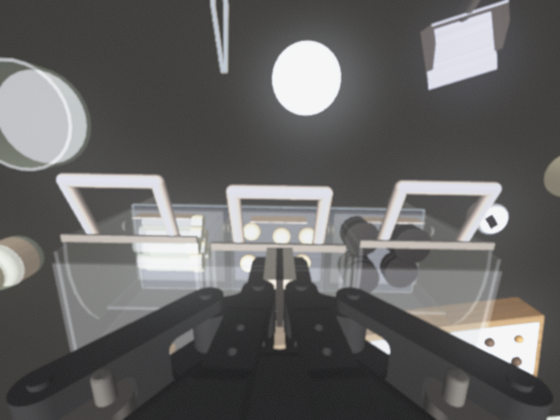

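```bash
python3 - <<'E'
from h import *
import pickle
w=pickle.load(open('w1.pkl','rb'));print(w['eye'])
for n,a,b in [('ball',(232,192),(328,193)),('vial',(62,181),(160,182)),('lid',(402,186),(497,189))]:
    a,b=atz(w,a,.234),atz(w,b,.234);print(n,a.round(4),b.round(4),np.linalg.norm(a-b).round(4),(a+b)/2)
print('rims',[atz(w,q,.216).round(4) for q in[(212,245),(342,246),(63,238),(205,240),(362,243),(494,246)]])
print('scoop lip',[atz(w,q,.002).round(4) for q in[(430,88),(497,71)]])
print('petri',atz(w,(307,78),.016))
E
```

```text
[0.53180452 0.02987867 0.44375742]
ball [ 0.5722 -0.0083  0.234 ] [0.579  0.0617 0.234 ] 0.0703 [0.57559684 0.026715   0.234     ]
vial [ 0.5537 -0.1299  0.234 ] [ 0.5604 -0.0593  0.234 ] 0.0709 [ 0.55706069 -0.09461457  0.234     ]
lid [0.5784 0.1156 0.234 ] [0.5865 0.1847 0.234 ] 0.0696 [0.58242925 0.15011848 0.234     ]
rims [array([ 0.6191, -0.034 ,  0.216 ]), array([0.6293, 0.0743, 0.216 ]), array([ 0.6024, -0.1564,  0.216 ]), array([ 0.6142, -0.0392,  0.216 ]), array([0.628, 0.091, 0.216]), array([0.6401, 0.201 , 0.216 ])]
scoop lip [array([0.493 , 0.2456, 0.002 ]), array([0.4789, 0.3368, 0.002 ])]
petri [0.46747401 0.07294559 0.016     ]
```

Call:
{"api": "carry_out", "payload": {"rows": [[[-1,0,0,-3,0],[-1,0,0,-3,0],[-1,0,0.1,-2.9,0],[-1,-0.85,0.08,0,0],[-1,-1.15,0.11,-0.8,0],[-1,-1.15,0.11,-0.84,0],[-1,-1,0.1,-1.04,0],[-1,-0.96,0.09,-1.04,0],[-1,-0.75,0.07,-1.2,0],[-1,-0.75,0.07,-1.2,0],[-1,-0.8,0.08,-2,0],[-1,-0.4,0.04,-1.65,0]]]}}

```text
clock: 4.7
position: [0.5226, 0.0325, 0.1161]
ee_rot: [0.001, 0.739, 0.674, 0.001]
contact_force: [0.7, -0.1, -0.2]
width: -0.0002
```

Call:
{"api": "carry_out", "payload": {"rows": [[[-1,-0.3,0.03,-0.4,0],[-1,0,0,0,0]]]}}

```text
clock: 4.9
position: [0.5219, 0.0325, 0.1124]
ee_rot: [0.003, 0.739, 0.674, 0.003]
contact_force: [4.6, 0.0, -2.0]
width: -0.0003
```

```bash
python3 - <<'E'
from h import *
import pickle
P={n:snap(n,n+'2') for n in ['side','scene','wrist']};pickle.dump(P,open('P2.pkl','wb'));st=telemetry.get_state();print(st['clock'],st['position'],st['ee_rot'],st['contact_force'])
im=np.vstack([cv2.resize(P[n]['image'],None,fx=3,fy=3,interpolation=cv2.INTER_CUBIC)[a:a+290,b:b+780,::-1] for n,a,b in[('side',500,400),('scene',540,420)]])
cv2.imwrite('pics/c2.png',im)
E
```

```text
5.05 [0.5218397  0.03253889 0.11252253] [0.00237221 0.7388185  0.67389614 0.0023631 ] [ 5.71478198  0.5463164  -1.30297319]
```

View pics/c2.png

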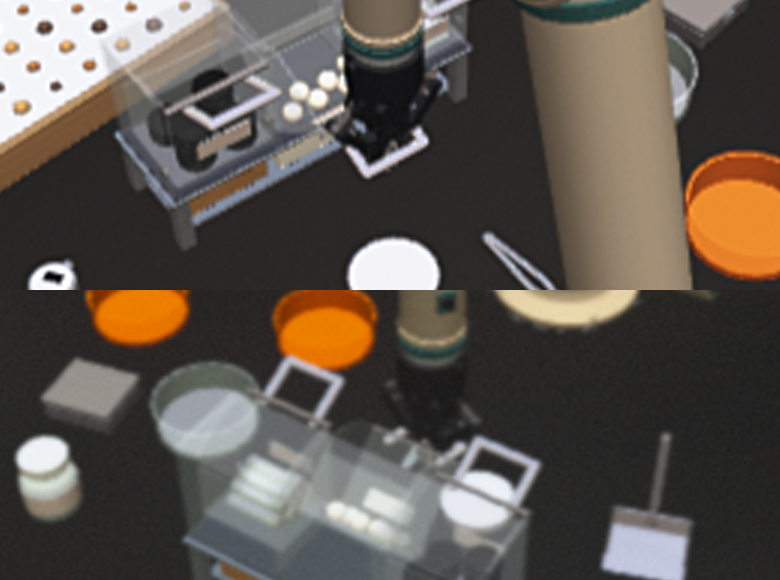

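View pics/wrist2.png

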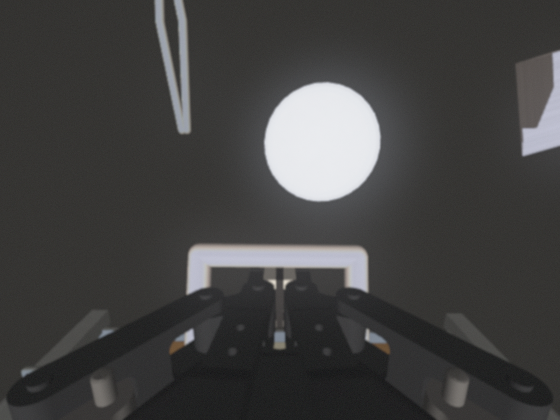

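Call:
{"api": "carry_out", "payload": {"rows": [[[-1,0.6,0,0,0],[-1,0,0,4.2,0],[-1,0,0,4.2,0],[-1,-0.5,1,4.2,0],[1,-1.9,2.9,2.2,0.039],[1,-1.9,2.8,0,0.039],[1,-1.9,2.8,0,0.039],[1,-1.9,2.8,0,0.039],[1,-1.9,2.8,0,0.039],[1,-2,2.8,0,0.039],[1,-2,2.8,0,0.039],[1,-2,2.8,0,0.036]]]}}

```text
clock: 6.25
position: [0.3631, 0.2683, 0.2592]
ee_rot: [-0.0, 0.626, 0.78, -0.001]
contact_force: [1.2, 0.8, -0.2]
width: 0.0852
```

```bash
python3 - <<'E'
from h import *
import pickle
P={n:snap(n,n+'3') for n in ['side','wrist']};pickle.dump(P,open('P3.pkl','wb'));st=telemetry.get_state();print(st['clock'],st['position'],st['ee_rot'],st['contact_force'])
im=cv2.resize(P['side']['image'],None,fx=3,fy=3,interpolation=cv2.INTER_CUBIC)[450:1050,400:1180,::-1]
cv2.imwrite('pics/c3.png',im)
E
```

```text
6.35 [0.36162086 0.26991591 0.25916089] [-1.45832324e-03  6.24171827e-01  7.81285584e-01 -4.88643183e-04] [ 0.87896621 -0.25593605  0.71362424]
```

View pics/c3.png

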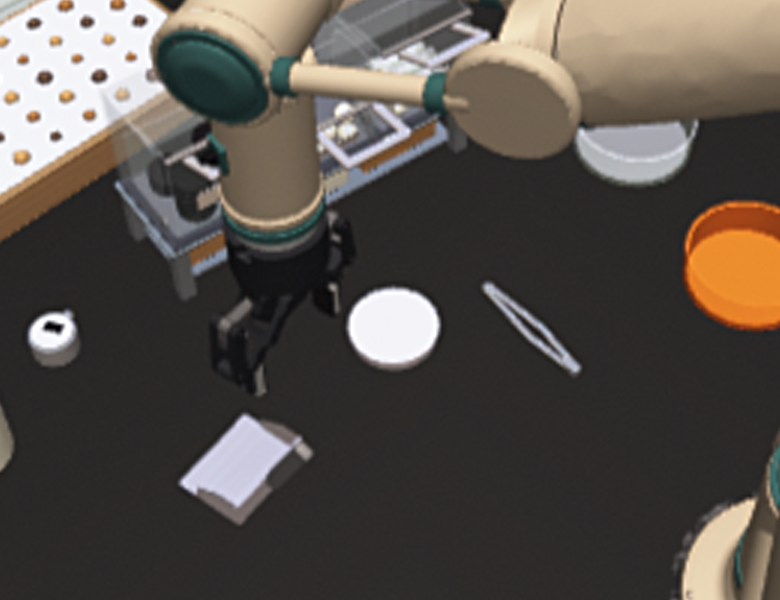

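View pics/wrist3.png

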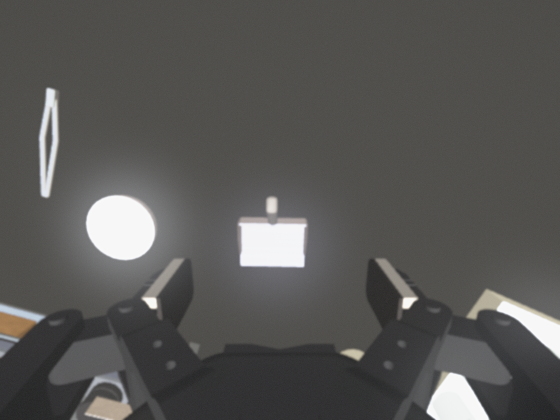

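```bash
python3 - <<'E'
from h import *
import pickle
P=pickle.load(open('P3.pkl','rb'));w=P['wrist'];s=P['side'];print(w['eye'])
l=[atz(w,q,.001) for q in[(240,267),(305,267)]];b=[atz(w,q,.03) for q in[(238.5,219),(307,219)]];print(l,b)
lm=(l[0]+l[1])/2;bm=(b[0]+b[1])/2;d=lm-bm;print(lm,bm,np.degrees(np.arctan2(d[1],d[0])),np.hypot(*d[:2]));e=l[1]-l[0];print(np.degrees(np.arctan2(-e[0],e[1])))
print('htop',atz(w,(272,201),.114))
yaw=R.from_quat(np.array([.78128,0,0,.62417])[[1,2,3,0]])
st=telemetry.get_state();q=st['ee_rot'];print(R.from_quat(q[[1,2,3,0]]).as_matrix())
D=P['side'];f=lambda u,v:((u+400)/3,(v+450)/3)
print('dish rim',[atz(D,f(*q),.045).round(4) for q in[(577,140),(695,125)]],'base',atz(D,f(634,152),.004))
E
```

```text
[0.29361763 0.25635042 0.40195018]
[array([0.49734497, 0.24419803, 0.001     ]), array([0.47609839, 0.33946659, 0.001     ])] [array([0.41442914, 0.23019545, 0.03      ]), array([0.39451668, 0.31906363, 0.03      ])]
[0.48672168 0.29183231 0.001     ] [0.40447291 0.27462954 0.03      ] 11.813423248582032 0.0840285371991456
12.572237933821931
htop [0.36102945 0.26565881 0.114     ]
[[-0.22081481  0.97531148 -0.00288873]
 [ 0.97531433  0.22081858  0.00105695]
 [ 0.00166874 -0.00258403 -0.99999527]]
dish rim [array([ 0.5009, -0.2297,  0.045 ]), array([ 0.4278, -0.344 ,  0.045 ])] base [ 0.46878329 -0.29419571  0.004     ]
```

Call:
{"api": "carry_out", "payload": {"rows": [[[1,0.5,-0.15,-3,0],[1,0.5,-0.15,-3,0],[1,0,0,-3,0],[1,0,0,-3,0],[1,0,0,-3,0],[1,0,0,-3,0],[-1,0,0,0,0],[-1,0,0,0,0],[-1,0,0,0,0],[-1,0,0,0,0],[-1,0,0,0,0],[-1,0,0,0,0]]], "force": 60}}

```text
clock: 7.55
position: [0.3757, 0.2653, 0.0799]
ee_rot: [0.0, 0.626, 0.78, 0.001]
contact_force: [-2.0, 0.1, 5.9]
width: 0.0109
```

```bash
python3 - <<'E'
from h import *
import pickle
P={n:snap(n,n+'4') for n in ['side','wrist']};pickle.dump(P,open('P4.pkl','wb'));st=telemetry.get_state();print(st['clock'],st['position'],st['ee_rot'],st['contact_force'],st['moment'],st['width'])
im=cv2.resize(P['side']['image'],None,fx=3,fy=3,interpolation=cv2.INTER_CUBIC)[650:1100,400:1080,::-1]
cv2.imwrite('pics/c4.png',im)
E
```

```text
7.65 [0.37565431 0.26531106 0.07989858] [4.49575933e-04 6.25811599e-01 7.79973184e-01 1.21330533e-03] [-1.14712906 -0.02938469  6.13190325] [0.08255445 0.03816488 0.05199648] 0.01141616075744708
```

View pics/c4.png

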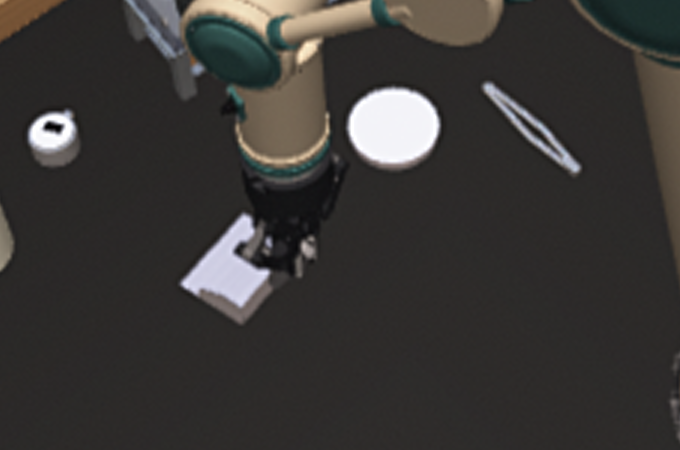

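View pics/wrist4.png

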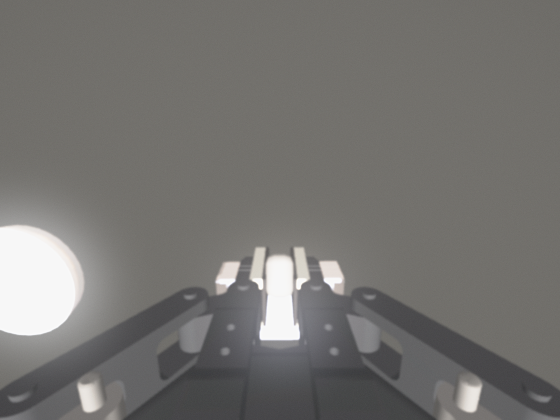

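Call:
{"api": "carry_out", "payload": {"rows": [[[-1,0,0,3,0],[-1,0,0,3,0],[-1,0,0,4,0],[-1,0,0,4,0],[-1,0,0,0,0],[-1,0,0,0,0]]]}}

```text
clock: 8.25
position: [0.3749, 0.2648, 0.2192]
ee_rot: [0.0, 0.626, 0.78, 0.001]
contact_force: [-0.0, -0.3, -1.9]
width: 0.0112
```

```bash
cat > pk.py <<'E'
from h import *
import pickle,sys
n=sys.argv[1]; boxes=sys.argv[2:]
P={}
out=[]
for b in boxes:
    c,x,y,w,hh,f=b.split(',');x,y,w,hh,f=map(float,(x,y,w,hh,f))
    if c not in P:P[c]=cams.get_image(c)
    i=P[c]['image'][int(y):int(y+hh),int(x):int(x+w),::-1]
    i=cv2.resize(i,None,fx=f,fy=f,interpolation=cv2.INTER_CUBIC)
    i=cv2.copyMakeBorder(i,0,3,0,max(0,780-i.shape[1]),cv2.BORDER_CONSTANT)[:,:780];out.append(i)
cv2.imwrite(f'pics/{n}.png',np.vstack(out)[:600]);pickle.dump(P,open(n+'.pkl','wb'))
st=telemetry.get_state();print(st['clock'],st['position'].round(4),st['contact_force'].round(1),st['moment'].round(2),round(st['width'],4))
E
python3 pk.py c5 side,100,180,260,130,2.2 scene,260,150,200,120,2.5
```

```text
8.35 [0.3736 0.2642 0.2172] [-0.9 -0.3 -1.4] [-0.03  0.06 -0.02] 0.0112
```

View pics/c5.png

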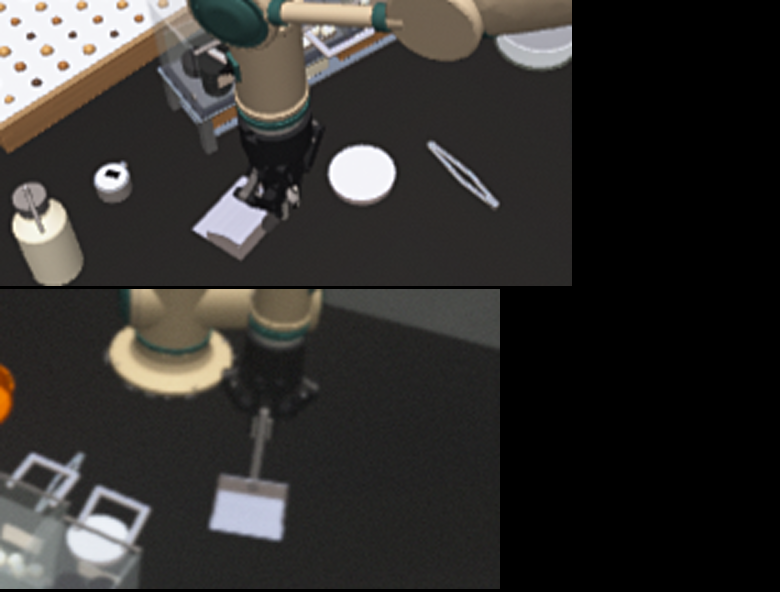

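```bash
cat > pit.py <<'E'
from h import *
from scipy.optimize import least_squares
def scoop_pts(tcp,yaw,p,loc,gx=-.078,gz=.098):
    # nose-up pitch p positive; loc in scoop frame
    G=np.array(tcp)+[0,0,.0187]
    d=np.array(loc,float)-[gx,0,gz]
    c,s=np.cos(p),np.sin(p)
    x=d[:,0]*c-d[:,2]*s; z=d[:,0]*s+d[:,2]*c
    cy,sy=np.cos(yaw),np.sin(yaw)
    return np.c_[G[0]+x*cy-d[:,1]*sy,G[1]+x*sy+d[:,1]*cy,G[2]+z]
def fit(p,tcp,yaw,obs):
    # obs: list of (loc,uv)
    loc=[o[0] for o in obs]
    f=lambda v:np.concatenate([proj(p,X)-o[1] for X,o in zip(scoop_pts(tcp,v[1],v[0],loc),obs)])
    r=least_squares(f,[0,yaw]);return np.degrees(r.x),r.fun.round(1)
E
python3 - <<'E'
from pit import *
import pickle
P=pickle.load(open('c5.pkl','rb'))
tcp=[.3742,.2645,.2182]
L=lambda y:(.0375,y,.001); B=lambda y:(-.0375,y,.030)
f=lambda u,v:(u/2.5+260,(v-289)/2.5+150)
print(fit(P['scene'],tcp,.22,[(L(-.047),f(210,528)),(L(.047),f(281,539)),(B(-.047),f(219,475)),(B(.047),f(289,485))]))
f=lambda u,v:(u/2.2+100,v/2.2+180)
print(fit(P['side'],tcp,.22,[(L(.047),f(194,227)),(L(-.047),f(240,179)),((-.0375,.047,0),f(241,259))]))
E
```

```text
(array([ 1.27990241, 14.31373851]), array([ 0.1,  0. ,  0.2, -0.2, -0.4, -0.1, -0.6, -0.2]))
(array([-1.77583269, 13.26963965]), array([-0.9,  1.1,  1. , -1.1, -0.2,  0.2]))
```

Call:
{"api": "carry_out", "payload": {"rows": [[[-1,0,0,0,0],[-1,0,0,0,0],[-1,0,0,0,0],[-1,0,0,0,0]]], "force": 20}}

```text
clock: 8.75
position: [0.3748, 0.2647, 0.2181]
ee_rot: [-0.0, 0.626, 0.78, -0.0]
contact_force: [0.5, 0.1, -1.9]
width: 0.0111
```

```bash
python3 pk.py c6 scene,260,150,200,120,3.9 side,100,220,260,80,1.5
```

```text
8.85 [0.3749 0.2648 0.2184] [-0.1 -0.3 -1.6] [-0.03  0.08  0.  ] 0.0111
```

View pics/c6.png

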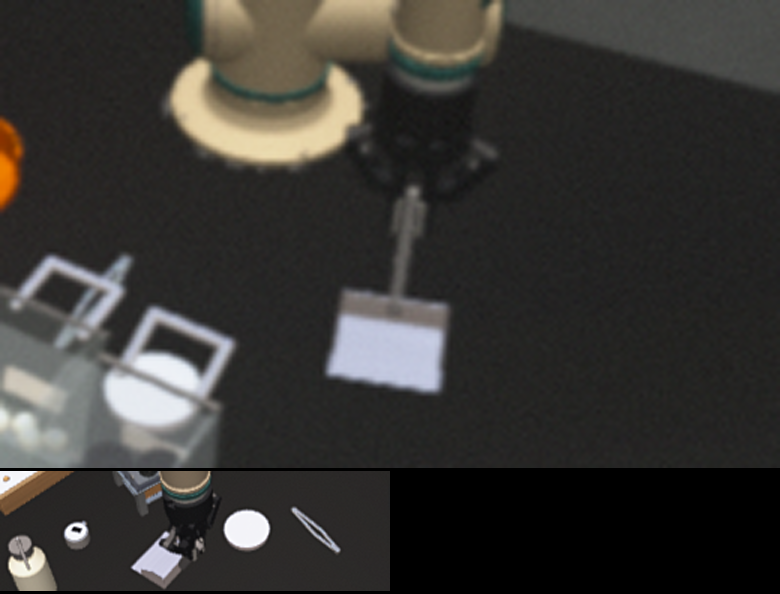

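Call:
{"api": "carry_out", "payload": {"rows": [[[-1,0,0,-3.5,0],[-1,0,0,-3.5,0],[-0.8,0,0,0,0],[-0.8,0,0,0,0],[-0.77,0,0,0,0],[-0.77,0,0,0,0],[-0.75,0,0,0,0],[-0.75,0,0,0,0]]]}}

```text
clock: 9.65
position: [0.3754, 0.265, 0.1494]
ee_rot: [0.0, 0.626, 0.78, 0.001]
contact_force: [0.4, 0.0, -1.4]
width: 0.0112
```

```bash
python3 pk.py c7 scene,260,150,200,120,3.9
```

```text
9.7 [0.3752 0.2649 0.1492] [ 0.3 -0.6 -1.4] [-0.02  0.05  0.  ] 0.0113
```

View pics/c7.png

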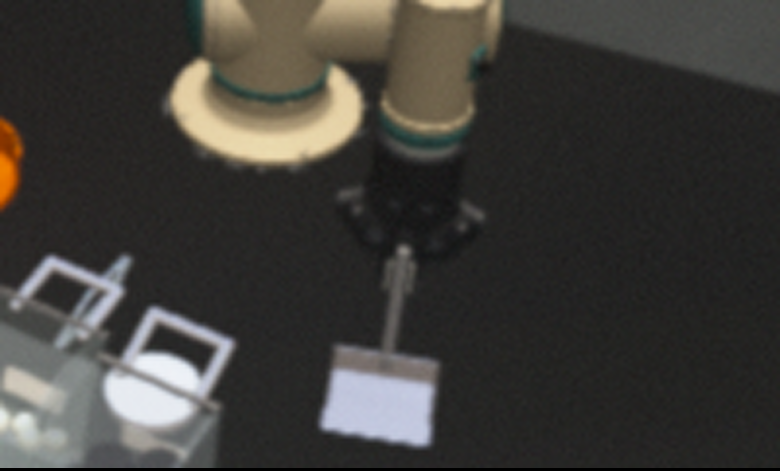

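Call:
{"api": "carry_out", "payload": {"rows": [[[-0.74,0,0,0,0],[-0.74,0,0,0,0]]]}}

```text
clock: 9.9
position: [0.3749, 0.2648, 0.1487]
ee_rot: [0.0, 0.626, 0.78, 0.0]
contact_force: [0.6, -0.2, -0.8]
width: 0.0114
```

Call:
{"api": "carry_out", "payload": {"rows": [[[-0.73,0,0,0,0],[-0.73,0,0,0,0]]]}}

```text
clock: 10.1
position: [0.3749, 0.2648, 0.1486]
ee_rot: [-0.0, 0.626, 0.78, -0.0]
contact_force: [-0.4, -0.6, -1.2]
width: 0.0118
```

```bash
python3 pk.py c8 scene,260,150,200,120,3.9
```

```text
10.15 [0.3749 0.2648 0.1486] [ 0.1 -0.3 -1.4] [-0.04  0.13 -0.01] 0.0115
```

View pics/c8.png

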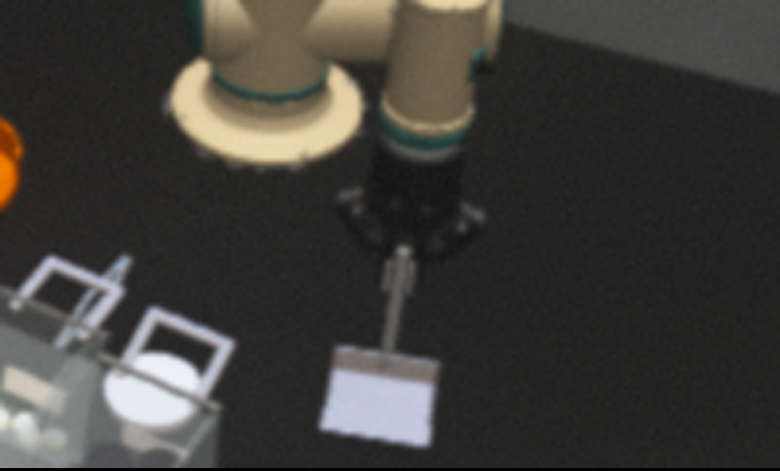

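Call:
{"api": "carry_out", "payload": {"rows": [[[-0.725,0,0,0,0],[-0.725,0,0,0,0]]]}}

```text
clock: 10.35
position: [0.375, 0.2648, 0.1486]
ee_rot: [-0.0, 0.626, 0.78, 0.0]
contact_force: [0.4, 0.5, -1.1]
width: 0.0113
```

Call:
{"api": "carry_out", "payload": {"rows": [[[-0.72,0,0,0,0],[-0.72,0,0,0,0]]]}}

```text
clock: 10.55
position: [0.3751, 0.2649, 0.1487]
ee_rot: [0.0, 0.626, 0.78, 0.0]
contact_force: [0.5, -0.4, -2.0]
width: 0.0117
```

```bash
python3 pk.py c9 scene,260,150,200,120,3.9
```

```text
10.6 [0.375  0.2648 0.1487] [-0.3  0.6 -1.4] [ 0.04 -0.01 -0.01] 0.012
```

View pics/c9.png

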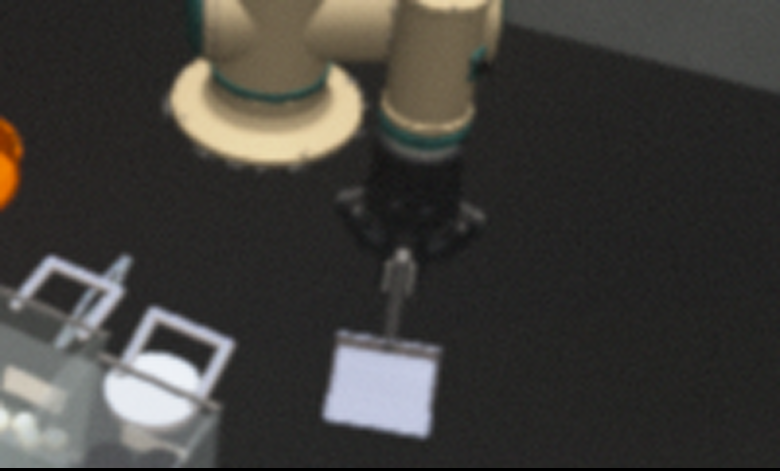

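Call:
{"api": "carry_out", "payload": {"rows": [[[-1,0,0,0,0],[-1,0,0,0,0]]]}}

```text
clock: 10.8
position: [0.375, 0.2648, 0.1486]
ee_rot: [0.0, 0.626, 0.78, 0.0]
contact_force: [0.1, 0.0, -1.3]
width: 0.0116
```

```bash
python3 pk.py c10 scene,260,150,200,120,3.9; python3 - <<'E'
from pit import *
import pickle
P=pickle.load(open('c9.pkl','rb'))
tcp=[.375,.2648,.1487]
L=lambda y:(.0375,y,.001); B=lambda y:(-.0375,y,.030)
f=lambda u,v:(u/3.9+260,v/3.9+150)
print(fit(P['scene'],tcp,.22,[(L(-.047),f(322,420)),(L(.047),f(429,438)),(B(-.047),f(337,331)),(B(.047),f(441,347))]))
E
```

```text
10.85 [0.375  0.2648 0.1487] [-0.2 -0.3 -1.9] [ 0.05 -0.03  0.02] 0.0119
(array([-21.01084464,  14.79891969]), array([ 0.3,  0.1, -0.5, -0.7, -0.6,  0.5, -0.6,  0.1]))
```

View pics/c10.png

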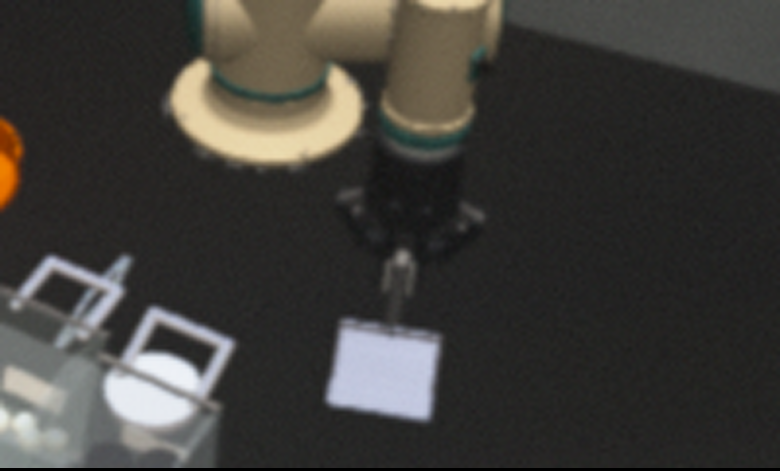

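Call:
{"api": "carry_out", "payload": {"rows": [[[-0.72,0,0,0,0],[-0.72,0,0,0,0],[-0.72,0,0,0,0],[-1,0,0,0,0],[-1,0,0,0,0]]]}}

```text
clock: 11.35
position: [0.375, 0.2648, 0.1486]
ee_rot: [-0.0, 0.626, 0.78, 0.0]
contact_force: [-0.3, -0.6, -1.1]
width: 0.0117
```

```bash
python3 pk.py c11 scene,260,150,200,120,3.9; python3 - <<'E'
from pit import *
import pickle
P=pickle.load(open('c10.pkl','rb'))
tcp=[.375,.2648,.1487]
L=lambda y:(.0375,y,.001); B=lambda y:(-.0375,y,.030)
f=lambda u,v:(u/3.9+260,v/3.9+150)
print(fit(P['scene'],tcp,.22,[(L(-.047),f(328,404)),(L(.047),f(431,419)),(B(-.047),f(341,320)),(B(.047),f(440,334))]))
E
```

```text
11.4 [0.3749 0.2648 0.1486] [ 0.8  0.4 -1.5] [-0.03 -0.06  0.02] 0.0117
(array([-34.59934088,  16.21387278]), array([-0.5,  0.3, -0.7, -0.3, -1.2,  0.1, -0.2, -0.3]))
```

View pics/c11.png

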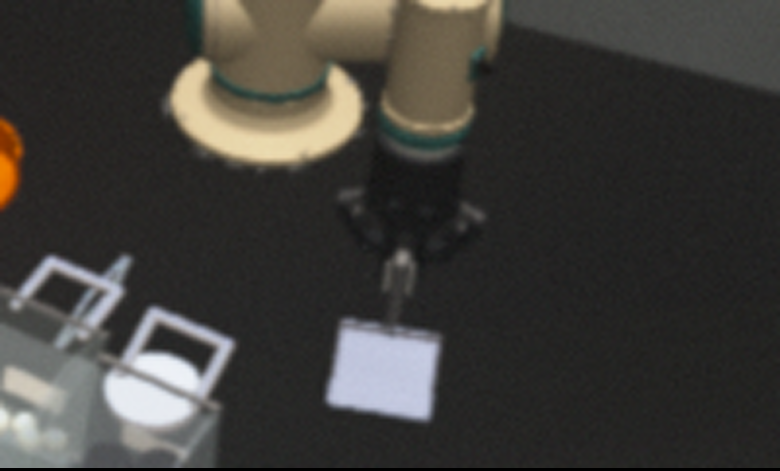

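Call:
{"api": "carry_out", "payload": {"rows": [[[-1,0,0,-1.2,0],[-1,0,0,-0.6,0],[-1,0,0,-0.2,0],[-1,0,0,0,0]]]}}

```text
clock: 11.8
position: [0.375, 0.265, 0.1312]
ee_rot: [0.0, 0.626, 0.78, 0.0]
contact_force: [-4.0, -2.3, 18.0]
width: 0.0117
```

```bash
python3 pk.py c12 scene,300,210,110,60,7 side,100,240,240,60,3
```

```text
11.9 [0.3749 0.2649 0.1312] [-4.6 -2.1 17.8] [-0.46  0.86 -0.01] 0.0117
```

View pics/c12.png

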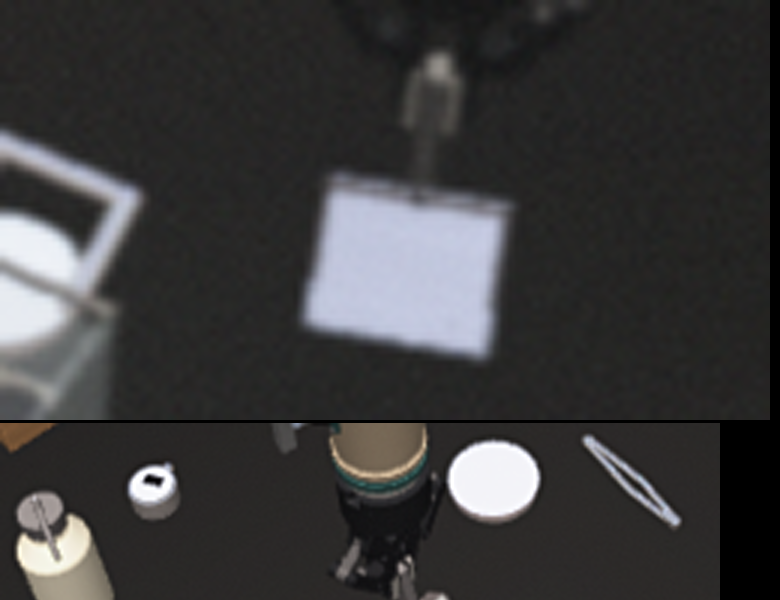

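```bash
python3 - <<'E'
from pit import *
import pickle
P=pickle.load(open('c12.pkl','rb'))
tcp=[.3749,.2649,.1312]
L=lambda y:(.0375,y,.001); B=lambda y:(-.0375,y,.030)
f=lambda u,v:(u/7+300,v/7+210)
obs=[(L(-.047),f(303,325)),(L(.047),f(490,357)),(B(-.047),f(328,175)),(B(.047),f(512,207))]
print(fit(P['scene'],tcp,.22,obs))
loc=[o[0] for o in obs]
def g(v):
    a=v[2]; X=scoop_pts(tcp,v[1],v[0],loc,-.0375-.423*a+v[3]*.906,.012+.906*a+v[3]*.423)
    return np.concatenate([*(proj(P['scene'],x)-o[1] for x,o in zip(X,obs)),[(X[0,2]-.001)*500,(X[1,2]-.001)*500,v[3]*300]])
r=least_squares(g,[-.6,.22,.095,0]);print(np.degrees(r.x[:2]),r.x[2:],r.fun.round(2))
E
```

```text
(array([-34.71998945,  14.30498238]), array([-0.4,  0.3, -1.1, -0.4, -1. ,  0.3, -1.1, -0.5]))
[-35.77354744  14.0720908 ] [ 9.77754163e-02 -3.53114926e-05] [-0.4   0.16 -1.22 -0.43 -0.96  0.29 -1.11 -0.46  0.04  0.04 -0.01]
```

Call:
{"api": "carry_out", "payload": {"rows": [[[-1,0.5,0.11,0,0],[-1,0.5,0.11,0,0],[-1,0.5,0.11,0,0],[-1,0.5,0.11,0,0]]]}}

```text
clock: 12.3
position: [0.396, 0.2696, 0.1316]
ee_rot: [0.001, 0.626, 0.78, 0.002]
contact_force: [-2.8, -1.2, 16.8]
width: 0.0114
```

```bash
python3 pk.py c13 scene,300,210,110,60,7
```

```text
12.35 [0.3972 0.2699 0.1316] [-1.8 -1.6 17.7] [-0.43  0.63  0.05] 0.0121
```

View pics/c13.png

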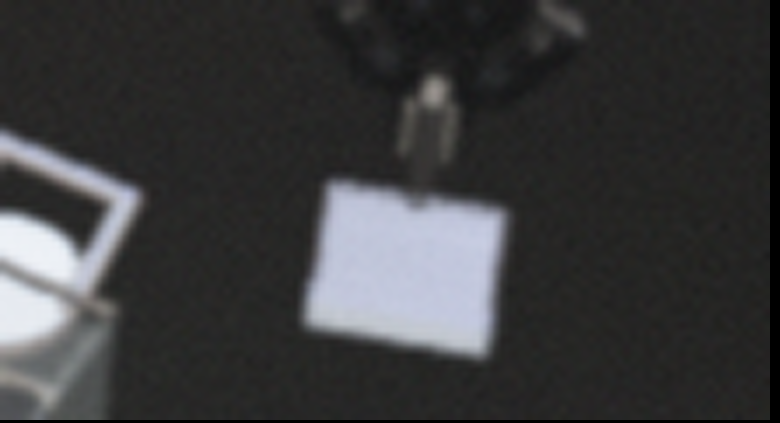

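```bash
python3 - <<'E'
from pit import *
import pickle
P=pickle.load(open('c13.pkl','rb'))
tcp=[.397,.2699,.1316]
L=lambda y:(.0375,y,.001); B=lambda y:(-.0375,y,.030)
f=lambda u,v:(u/7+300,v/7+210)
obs=[(L(-.047),f(303,325)),(L(.047),f(490,357)),(B(-.047),f(327,181)),(B(.047),f(510,209))]
print(fit(P['scene'],tcp,.22,obs))
loc=[o[0] for o in obs]
def g(v):
    a=v[2]; X=scoop_pts(tcp,v[1],v[0],loc,-.0375-.423*a+v[3]*.906,.012+.906*a+v[3]*.423)
    return np.concatenate([*(proj(P['scene'],x)-o[1] for x,o in zip(X,obs)),[(X[0,2]-.001)*500,(X[1,2]-.001)*500,v[3]*300]])
r=least_squares(g,[-.6,.22,.095,0]);print(np.degrees(r.x[:2]),r.x[2:],r.fun.round(2))
E
```

```text
(array([-45.68472272,  12.5023    ]), array([-0.5, -0.4, -1.5, -0.4, -0.9,  0.1, -0.8,  0.4]))
[-45.04219732  12.62776464] [0.09421865 0.00040166] [-0.56 -0.3  -1.47 -0.42 -0.93  0.01 -0.82  0.32  0.04  0.04  0.12]
```

```bash
python3 - <<'E'
from h import *
import pickle
P=pickle.load(open('P2.pkl','rb'));w=P['wrist']
a,b=atz(w,(189,257),.136),atz(w,(367,257),.136);print(a,b,np.linalg.norm(a-b),(a+b)/2)
H=np.array([.645,.020,.110]);ux=np.array([np.cos(-.095),np.sin(-.095),0])
rc=lambda x,z:H+ux*x+np.array([0,0,z])
print('pred bar',rc(-.1395,.0265))
print('high start',rc(-.042,.153)-[0,0,.0187])
E
```

```text
[ 0.50345834 -0.00585309  0.136     ] [0.51073466 0.07246717 0.136     ] 0.07865753125535449 [0.5070965  0.03330704 0.136     ]
pred bar [0.50612902 0.03323258 0.1365    ]
high start [0.60318938 0.023984   0.2443    ]
```

Call:
{"api": "carry_out", "payload": {"rows": [[[-1,0,0,2,0],[-1,0,0,4.5,0],[-1,0,0,5,0],[-1,0,0,5,0],[-1,0.8,-2.8,0.4,-0.039],[-1,0.8,-3,0,-0.039],[-1,0.8,-3,0,-0.039],[-1,0.8,-3,0,-0.04],[-1,0.8,-3,0,-0.04],[-1,0.8,-3,0,-0.04],[-1,0.8,-3,0,-0.04],[-1,0.7,-3,0,-0.039]]], "force": 60}}

```text
clock: 13.55
position: [0.458, 0.0299, 0.2975]
ee_rot: [-0.0, 0.741, 0.671, -0.0]
contact_force: [0.4, 0.1, -0.7]
width: 0.0114
```

```bash
python3 pk.py c14 scene,200,140,190,130,4;python3 -c "
from h import *
q=telemetry.get_state()['ee_rot'];m=R.from_quat(q[[1,2,3,0]]).as_matrix();print(np.degrees(np.arctan2(m[1,1],m[0,1])))"
```

```text
13.6 [0.4594 0.0252 0.2974] [ 1.1 -4.5 -0.9] [-0.31 -0.08  0.02] 0.0115
-5.911560439704864
```

View pics/c14.png

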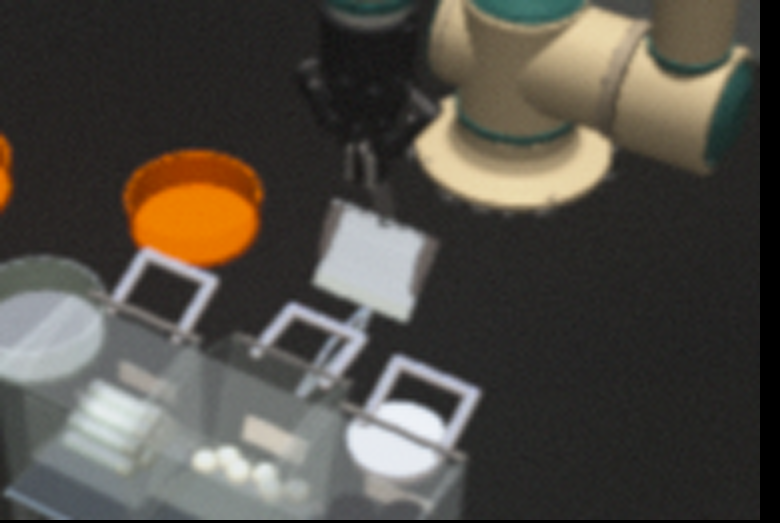

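Call:
{"api": "carry_out", "payload": {"rows": [[[-1,0,0,0,0],[-1,0,0,0,0]]]}}

```text
clock: 13.8
position: [0.4576, 0.0315, 0.2974]
ee_rot: [-0.001, 0.741, 0.672, 0.0]
contact_force: [-0.3, 0.5, -1.3]
width: 0.0113
```

```bash
python3 pk.py c15 scene,260,170,70,70,8;python3 -c "
from h import *
q=telemetry.get_state()['ee_rot'];m=R.from_quat(q[[1,2,3,0]]).as_matrix();print(np.degrees(np.arctan2(m[1,1],m[0,1])))"
```

```text
13.85 [0.4576 0.0319 0.2975] [-0.3  0.3 -1.3] [ 0.   -0.04 -0.02] 0.011
-5.5650427497117
```

View pics/c15.png

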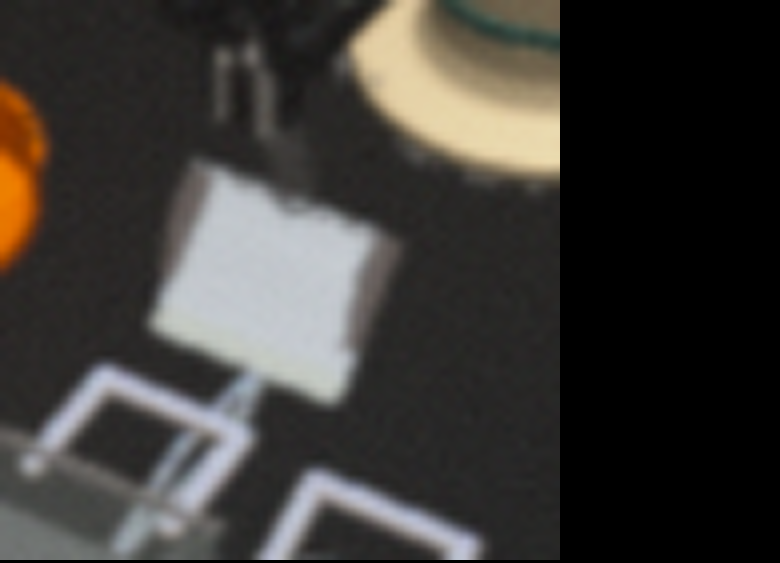

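```bash
python3 - <<'E'
from pit import *
import pickle
P=pickle.load(open('c15.pkl','rb'))
tcp=[.4576,.0317,.2975]
L=lambda y:(.0375,y,.001); B=lambda y:(-.0375,y,.030)
f=lambda u,v:(u/8+260,v/8+170)
obs=[(L(-.047),f(150,325)),(L(.047),f(338,407)),(B(-.047),f(192,160)),(B(.047),f(402,240))]
print(fit(P['scene'],tcp,-.095,obs))
loc=[o[0] for o in obs]
def g(v):
    a=v[2]; X=scoop_pts(tcp,v[1],v[0],loc,-.0375-.423*a,.012+.906*a)
    return np.concatenate([*(proj(P['scene'],x)-o[1] for x,o in zip(X,obs)),[(a-.095)*300]])
r=least_squares(g,[-.6,-.1,.095]);print(np.degrees(r.x[:2]),r.x[2:],r.fun.round(2))
E
```

```text
(array([-47.53630142,  -8.01418972]), array([-0.1, -1. , -1.1, -1.1, -0.7, -1. , -3.9, -1.2]))
[-48.04602386  -7.74262245] [0.10052156] [ 0.47 -0.48 -0.56 -0.67 -0.27 -0.44 -3.46 -0.67  1.66]
```

Call:
{"api": "carry_out", "payload": {"rows": [[[-1,2,-0.11,1.5,0],[-1,3,-0.16,0.75,0],[-1,3.5,-0.18,0,0],[-1,3,-0.16,0,0],[-1,2,-0.1,0,0],[-1,1,-0.06,0,0],[-1,0,0,0,0],[-1,0,0,-1.5,0],[-1,0,0,-1.5,0],[-1,0,0,-1.5,0],[-1,0,0,0,0],[-1,0,0,0,0]]]}}

```text
clock: 15.05
position: [0.6007, 0.0244, 0.2758]
ee_rot: [-0.001, 0.741, 0.672, -0.001]
contact_force: [-4.6, 1.2, 3.1]
width: 0.0112
```

```bash
python3 pk.py c16 scene,200,170,110,85,7;python3 pk.py c16b side,190,130,110,85,7
```

```text
15.1 [0.6013 0.0243 0.2763] [-4.6  1.   3.4] [ 0.4   1.31 -0.05] 0.011
15.15 [0.6017 0.0242 0.2765] [-4.8  1.4  3.2] [ 0.5   1.45 -0.06] 0.0112
```

View pics/c16.png

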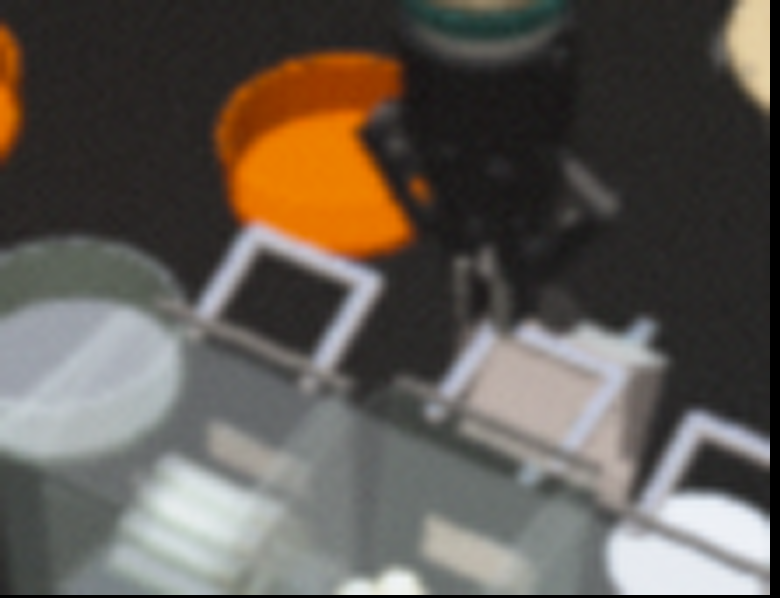

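View pics/c16b.png

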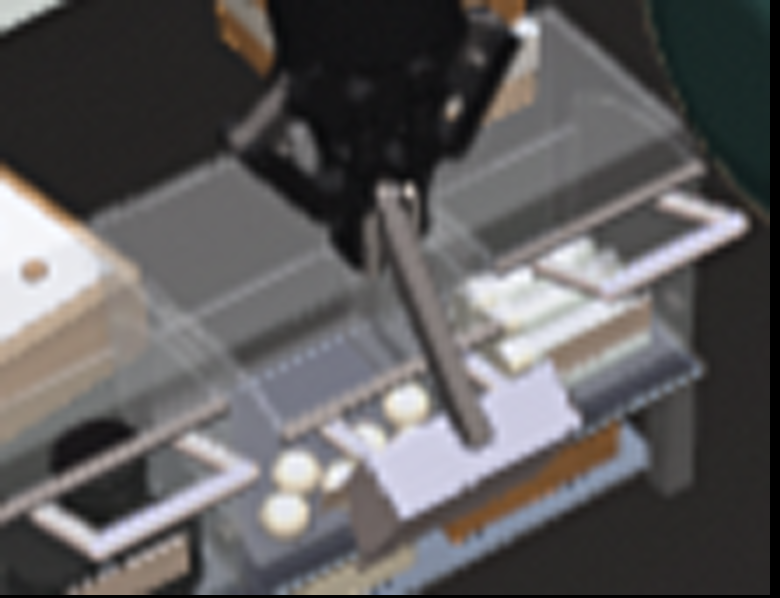

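```bash
cat > ov.py <<'E'
from pit import *
H=np.array([.645,.020,.110]);yr=-.095
def rk(x,y,z): return H+np.array([x*np.cos(yr)-y*np.sin(yr),x*np.sin(yr)+y*np.cos(yr),z])
def binpt(x,y,z,th): c,s=np.cos(th),np.sin(th); return rk(x*c-z*s,y,z*c+x*s)
def line(im,p,A,B,col,o,f):
    a=(proj(p,A)-o)*f;b=(proj(p,B)-o)*f
    cv2.line(im,tuple(int(v) for v in a),tuple(int(v) for v in b),col,1)
def overlay(p,x,y,w,h,f,th=.87,tcp=None,yaw=-.095,pitch=None,fn='o'):
    im=cv2.resize(p['image'][y:y+h,x:x+w,::-1],None,fx=f,fy=f,interpolation=cv2.INTER_CUBIC);o=np.array([x,y])
    if th is not None:
        m=.053
        for yy in(-m,m):
            q=[(-.017,yy,.106),(-.017,yy,-.009),(.072,yy,-.009),(.072,yy,.060)]
            for a,b in zip(q,q[1:]): line(im,p,binpt(*a,th),binpt(*b,th),(0,255,0),o,f)
        for a in[(-.017,.106),(-.017,-.009),(.072,-.009),(.072,.060)]: line(im,p,binpt(a[0],-m,a[1],th),binpt(a[0],m,a[1],th),(0,255,0),o,f)
        line(im,p,binpt(-.07,-.034,.124,th),binpt(-.07,.034,.124,th),(0,255,255),o,f)
    line(im,p,rk(-.005,-.186,.113),rk(-.005,.186,.113),(255,0,255),o,f)
    if pitch is not None:
        S=lambda *l:scoop_pts(tcp,yaw,pitch,[l])[0]
        q=[(.0375,-.047,0),(.0375,.047,0),(-.0375,.047,0),(-.0375,-.047,0)]
        for a,b in zip(q,q[1:]+q[:1]): line(im,p,S(*a),S(*b),(0,0,255),o,f)
        line(im,p,S(-.0375,-.047,.03),S(-.0375,.047,.03),(0,0,255),o,f)
        line(im,p,S(-.0375,0,.012),S(-.086,0,.116),(0,0,255),o,f)
    cv2.imwrite(f'pics/{fn}.png',im)
E
python3 - <<'E'
from ov import *
import pickle
a=pickle.load(open('c16.pkl','rb'))['scene'];b=pickle.load(open('c16b.pkl','rb'))['side']
overlay(a,200,170,110,85,7,.87,[.601,.0243,.2763],-.097,np.radians(-45),'o1')
overlay(b,190,130,110,85,7,.87,[.601,.0243,.2763],-.097,np.radians(-45),'o2')
E
```

```text
(no output)
```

View pics/o1.png

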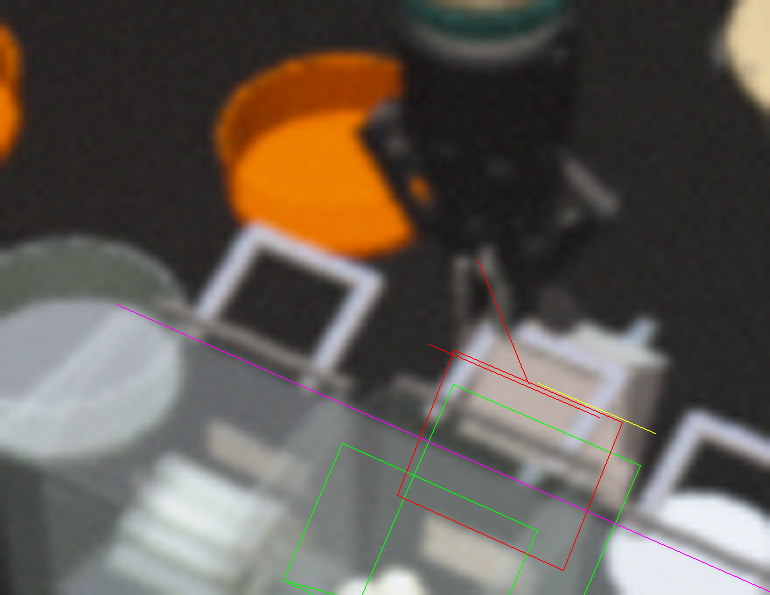

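View pics/o2.png

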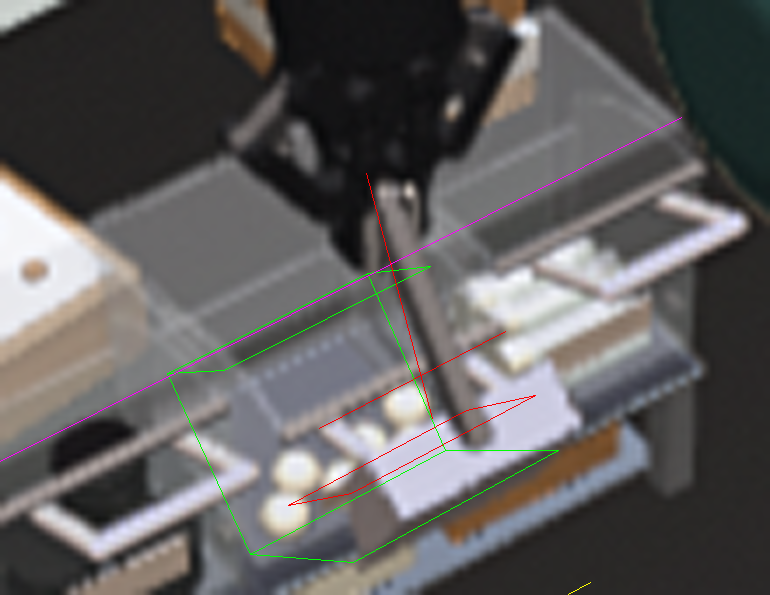

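Call:
{"api": "carry_out", "payload": {"rows": [[[-1,-1,0.1,0.5,0],[-1,-2.5,0.24,1,0],[-1,-3,0.28,1.5,0],[-1,-3,0.28,1.5,0],[-1,-1.5,0.14,0,0],[-1,0,0,0,0],[-1,0,0,0,0]]]}}

```text
clock: 15.85
position: [0.494, 0.0336, 0.3199]
ee_rot: [0.001, 0.741, 0.672, 0.001]
contact_force: [0.7, -0.0, -0.8]
width: 0.0112
```

```bash
python3 pk.py c17 scene,200,150,130,100,6;python3 pk.py c17b side,190,130,130,100,6; python3 - <<'E'
from ov import *
import pickle
p=pickle.load(open('c15.pkl','rb'))['scene']
for th in np.arange(0,.9,.1): print(round(th,1),proj(p,binpt(-.07,-.034,.124,th)).round(1),proj(p,binpt(-.07,.034,.124,th)).round(1))
E
```

```text
15.9 [0.4942 0.0336 0.3195] [ 0.   0.9 -0.8] [ 0.   -0.06  0.03] 0.0111
15.95 [0.4942 0.0336 0.3193] [-0.3  0.2 -0.5] [-0.   -0.08 -0.  ] 0.0116
0.0 [265.5 216. ] [283.2 223.4]
0.1 [267.5 215.5] [285.1 222.9]
0.2 [269.4 215.5] [286.9 222.9]
0.3 [271.1 215.9] [288.5 223.2]
0.4 [272.6 216.7] [289.8 223.9]
0.5 [273.9 217.8] [291. 225.]
0.6 [275.  219.3] [292.  226.4]
0.7 [275.9 221.1] [292.8 228.2]
0.8 [276.6 223.2] [293.4 230.3]
```

View pics/c17.png

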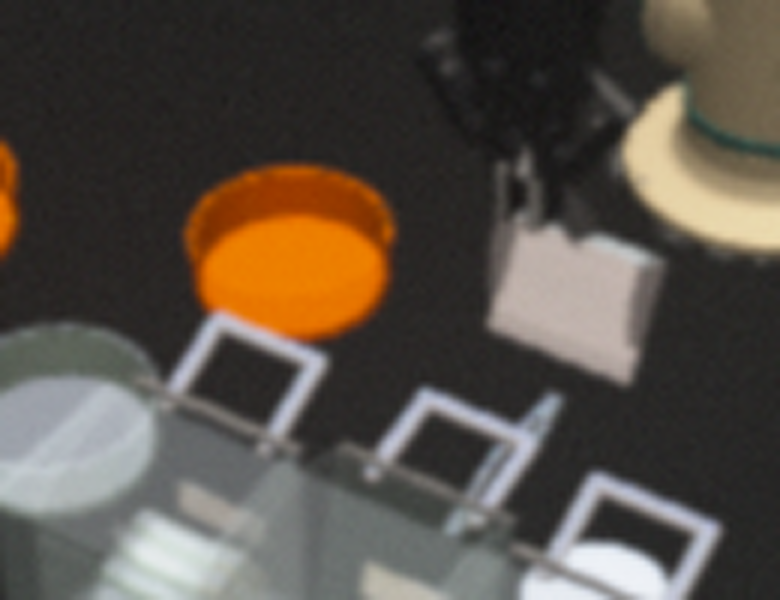

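View pics/c17b.png

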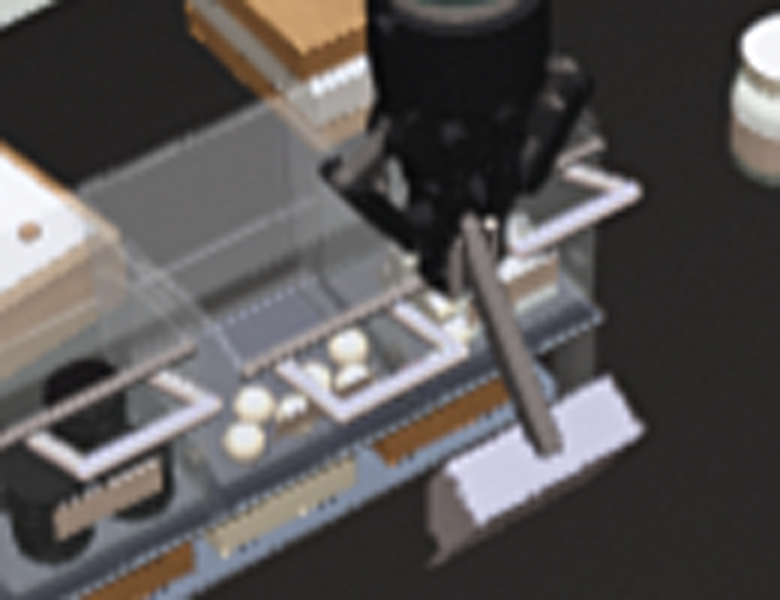

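```bash
python3 - <<'E'
from ov import *
import pickle
p=pickle.load(open('c17.pkl','rb'))['scene'];q=pickle.load(open('c17b.pkl','rb'))['side']
tcp=[.4942,.0336,.3194]
L=lambda y:(.0375,y,.001); B=lambda y:(-.0375,y,.030)
f=lambda u,v:(u/6+200,v/6+150)
for p0 in(-.8,-1.4):
    obs=[(L(-.047),f(488,325)),(L(.047),f(632,383))]
    loc=[o[0] for o in obs]
    g=lambda v:np.concatenate([proj(p,X)-o[1] for X,o in zip(scoop_pts(tcp,v[1],v[0],loc,),obs)])
    r=least_squares(g,[p0,-.1]);print(np.degrees(r.x),r.fun.round(1))
for d in(-60,-80):
    overlay(p,200,150,130,100,6,.3,tcp,-.097,np.radians(d),f'o3_{-d}')
    overlay(q,190,130,130,100,6,.3,tcp,-.097,np.radians(d),f'o4_{-d}')
a=[cv2.imread(f'pics/{n}.png')[::1] for n in('o3_60','o3_80','o4_60','o4_80')]
a=[cv2.resize(x,(390,300)) for x in a]
cv2.imwrite('pics/o5.png',np.vstack([np.hstack(a[:2]),np.hstack(a[2:])]))
E
```

```text
[-64.25380436  -7.87652013] [ 0.1 -0.6 -1.1 -0.1]
[-64.25380474  -7.87651844] [ 0.1 -0.6 -1.1 -0.1]
```

View pics/o5.png

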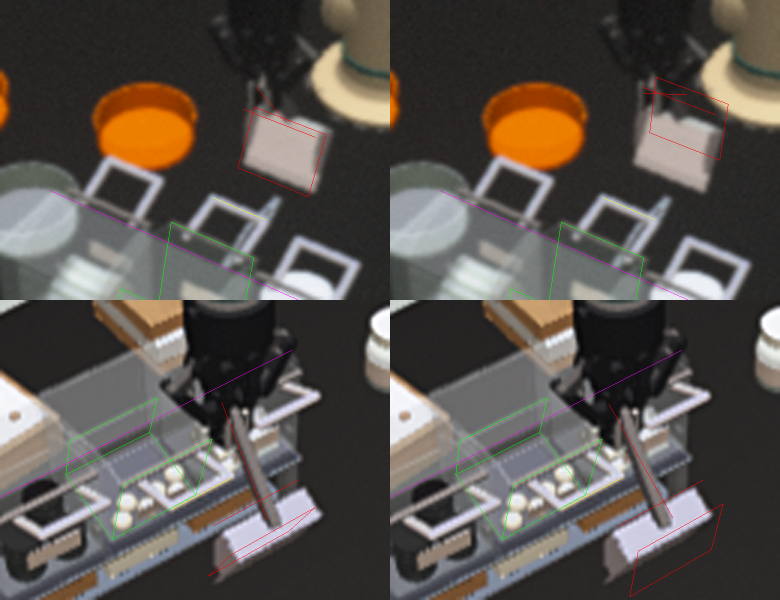

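Call:
{"api": "carry_out", "payload": {"rows": [[[-1,-1.4,2.6,-2,0],[-1,-1.4,4.5,-2,0],[-1,-1.4,4.5,-2,0],[-1,-1.2,3,-2,0],[-1,0,2,-4,0],[-1,0,0,-3.9,0],[-1,0,0,0,0],[-0.72,0,0,0,0],[-0.72,0,0,0,0],[-0.72,0,0,0,0],[-0.72,0,0,0,0],[-1,0,0,0,0]]], "force": 20}}

```text
clock: 17.15
position: [0.4402, 0.1977, 0.1631]
ee_rot: [0.0, 0.741, 0.671, 0.001]
contact_force: [0.3, -0.4, -1.1]
width: 0.0118
```

```bash
python3 pk.py c18 scene,270,170,130,100,6
```

```text
17.2 [0.4399 0.1977 0.1628] [ 0.  -0.9 -2.2] [-0.01  0.04  0.01] 0.0114
```

View pics/c18.png

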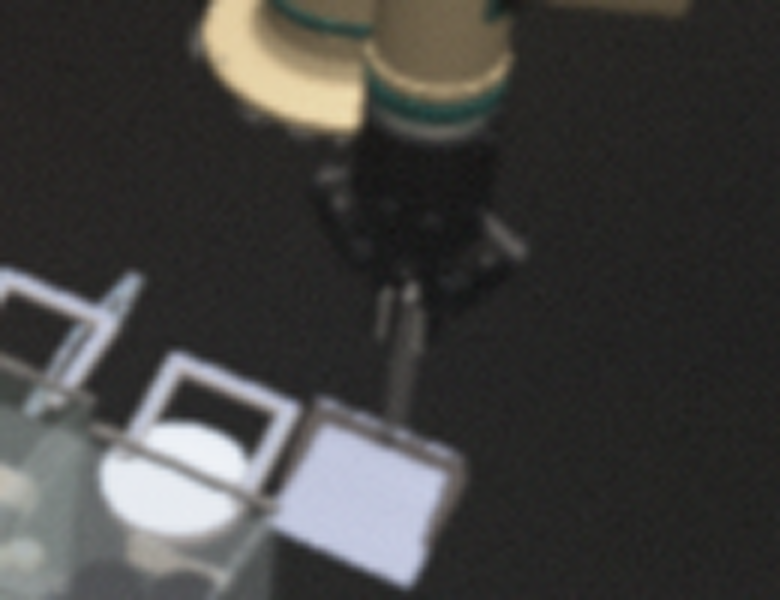

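```bash
cat >> pit.py <<'E'
def fit3(p,tcp,yaw,f,l1,l2,b1,b2,p0=-.5):
    obs=[((.0375,-.047,.001),f(*l1)),((.0375,.047,.001),f(*l2)),((-.0375,-.047,.03),f(*b1)),((-.0375,.047,.03),f(*b2))]
    loc=[o[0] for o in obs]
    def g(v):
        a=v[2]; X=scoop_pts(tcp,v[1],v[0],loc,-.0375-.423*a,.012+.906*a)
        return np.concatenate([*(proj(p,x)-o[1] for x,o in zip(X,obs)),[(a-.095)*150]])
    r=least_squares(g,[p0,yaw,.095]);return np.degrees(r.x[:2]).round(1),r.x[2].round(4),r.fun.round(1)
E
python3 - <<'E'
from pit import *
import pickle
p=pickle.load(open('c18.pkl','rb'))['scene']
print(fit3(p,[.44,.1977,.163],-.095,lambda u,v:(u/6+270,v/6+170),(277,513),(410,587),(318,400),(465,455)))
E
```

```text
(array([-28. ,  -5.9]), np.float64(0.1064), array([-1.1,  0.8,  0.3, -0.9,  0. , -1.2, -0.6, -0.2,  1.7]))
```

Call:
{"api": "carry_out", "payload": {"rows": [[[-1,0,0,-1.5,0],[-1,0,0,-1.4,0],[-1,-0.9,0.09,-0.45,0],[-1,-0.9,0.09,-0.45,0],[-1,-0.9,0.08,-0.45,0],[-1,-0.8,0.08,-0.45,0],[-1,-0.8,0.08,-0.6,0],[-1,-0.75,0.07,-0.6,0],[-1,-0.75,0.07,-0.65,0],[-1,-0.7,0.07,-0.65,0],[-1,0,0,0,0]]]}}

```text
clock: 18.3
position: [0.3728, 0.2041, 0.0895]
ee_rot: [-0.001, 0.741, 0.672, -0.001]
contact_force: [-1.5, 0.1, -0.1]
width: 0.0114
```

```bash
python3 pk.py c19 scene,270,170,130,100,6
```

```text
18.35 [0.3739 0.2041 0.0898] [ 0.3 -0.4 -1. ] [-0.05  0.03 -0.03] 0.0117
```

View pics/c19.png

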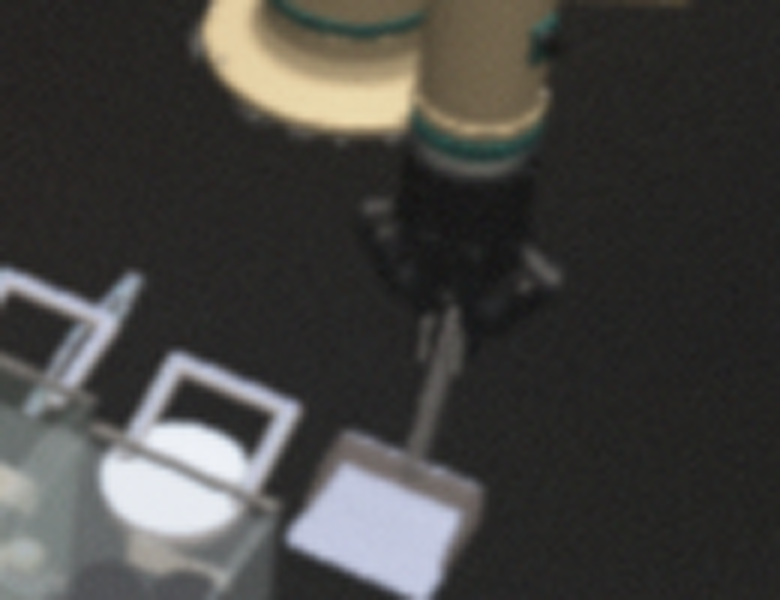

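Call:
{"api": "carry_out", "payload": {"rows": [[[-1,0,0,-0.3,0],[-1,0,0,0,0]]]}}

```text
clock: 18.55
position: [0.3751, 0.2043, 0.0871]
ee_rot: [0.0, 0.741, 0.672, 0.0]
contact_force: [-2.2, 0.4, 2.0]
width: 0.0119
```

Call:
{"api": "carry_out", "payload": {"rows": [[[1,0,0,0,0],[1,0,0,0,0],[1,0,0,0,0],[1,0,0,0,0],[1,0,0,3,0],[1,0,0,4,0],[1,0,0,5,0],[1,0,0,5,0],[1,0,0,3,0],[1,0,0,0,0]]]}}

```text
clock: 19.55
position: [0.3772, 0.205, 0.2919]
ee_rot: [0.002, 0.741, 0.672, 0.005]
contact_force: [0.0, 0.3, -0.4]
width: 0.0857
```

```bash
python3 pk.py c20 scene,200,150,190,130,4;python3 pk.py c20w wrist,0,0,560,420,1.39
```

```text
19.6 [0.3758 0.2045 0.2892] [-0.1  0.4 -0.1] [0.01 0.02 0.05] 0.0854
19.65 [0.3746 0.2041 0.2873] [ 0.1  0.1 -0.5] [-0.    0.03  0.01] 0.0854
```

View pics/c20.png

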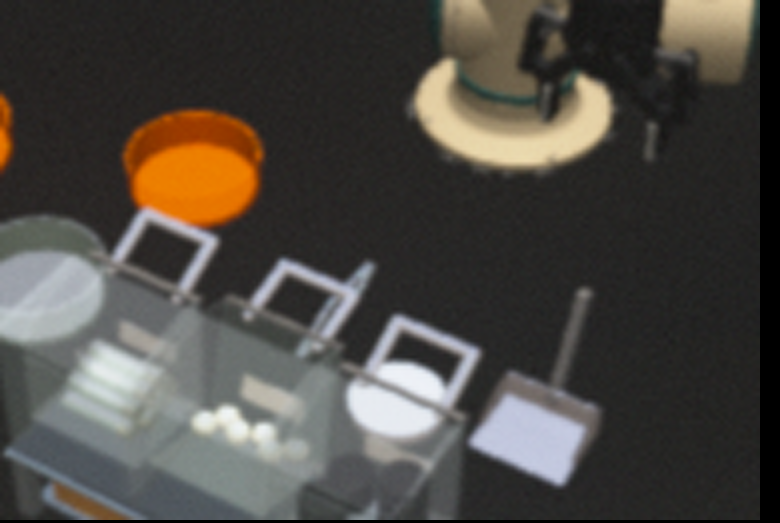

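View pics/c20w.png

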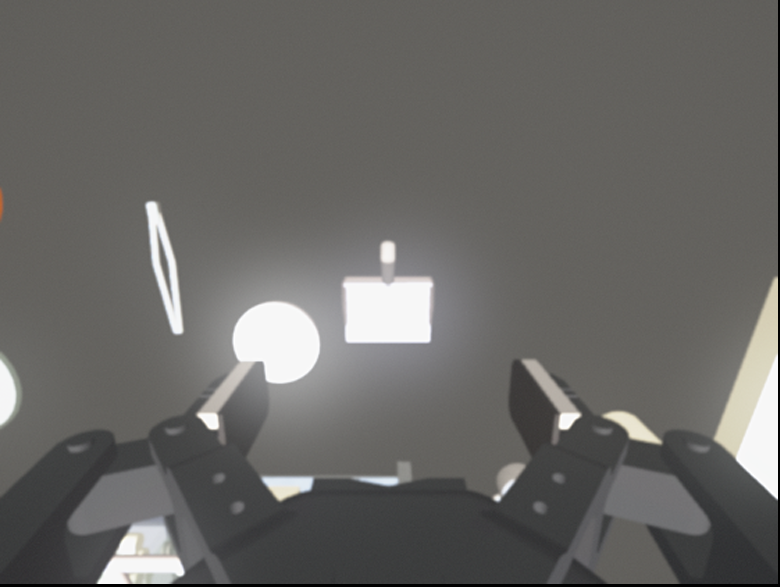

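Call:
{"api": "carry_out", "payload": {"rows": [[[-1,2,-1.8,0,0],[-1,3.3,-3,0,0],[-1,3.6,-3.3,0,0],[-1,3.6,-3.3,0,0],[-1,3.6,-3.3,0,0],[-1,2.2,-2,0,0],[-1,0.9,-0.8,0,0],[-1,0,0,0,0],[-1,0,0,0,0]]]}}

```text
clock: 20.55
position: [0.5651, 0.03, 0.286]
ee_rot: [-0.002, 0.741, 0.672, -0.001]
contact_force: [0.8, 0.2, 1.1]
width: -0.0001
```

```bash
python3 pk.py c21w wrist,0,0,560,420,1.39; python3 - <<'E'
from ov import *
import pickle
w=pickle.load(open('c21w.pkl','rb'))['wrist']
for th in(.2,.25,.3,.35,.4): print(th,(proj(w,binpt(-.07,-.034,.124,th))*1.39).round(),(proj(w,binpt(-.07,.034,.124,th))*1.39).round())
E
```

```text
20.6 [0.5651 0.0303 0.2866] [0.1 0.4 0.5] [-0.04 -0.02 -0.01] -0.0001
0.2 [320. 289.] [447. 289.]
0.25 [321. 278.] [446. 278.]
0.3 [322. 267.] [445. 267.]
0.35 [323. 257.] [444. 256.]
0.4 [324. 247.] [443. 247.]
```

View pics/c21w.png

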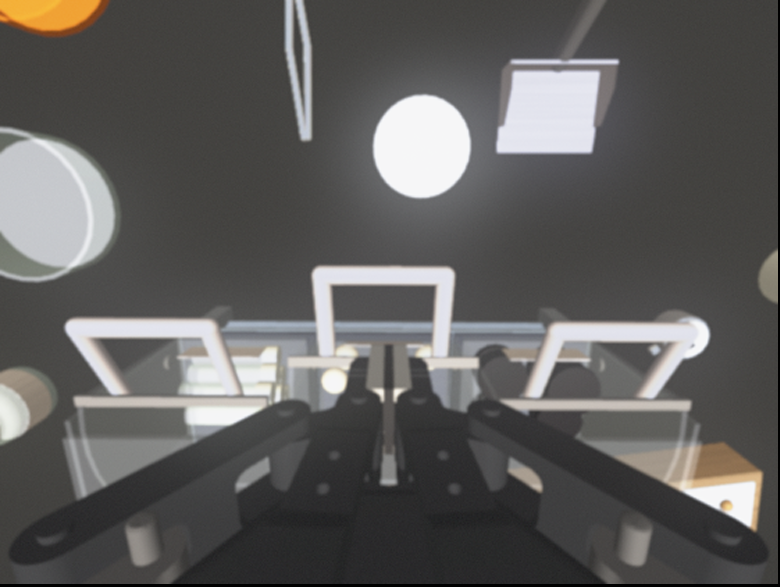

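Call:
{"api": "carry_out", "payload": {"rows": [[[-1,0.4,-0.05,-3,0],[-1,0,0,-3.5,0],[-1,0,0,-3.1,0],[-1,0,0,0,0],[-1,-0.85,0.08,0,0],[-1,-1.18,0.11,-1.34,0],[-1,-1.17,0.11,-1.78,0],[-1,-0.89,0.08,-1.94,0],[-1,-0.35,0.04,-1.16,0],[-1,-0.3,0.03,-1.16,0],[-1,-0.4,0.04,-0.3,0],[-1,0,0,0,0]]]}}

```text
clock: 21.8
position: [0.5231, 0.0336, 0.1161]
ee_rot: [0.003, 0.741, 0.672, 0.004]
contact_force: [4.9, 0.1, -2.1]
width: 0.0003
```

Call:
{"api": "carry_out", "payload": {"rows": [[[-1,0.6,-0.05,0,0],[-1,0.6,-0.05,0,0],[-1,0,0,0,0],[-1,0,0,0,0]]]}}

```text
clock: 22.2
position: [0.5311, 0.0325, 0.1143]
ee_rot: [-0.0, 0.741, 0.672, -0.0]
contact_force: [0.5, -0.5, -0.3]
width: -0.0
```

```bash
python3 pk.py c22w wrist,0,0,560,420,1.39; python3 - <<'E'
from ov import *
import pickle
w=pickle.load(open('c22w.pkl','rb'))['wrist']
for th in(.7,.8,.87): print(th,(proj(w,binpt(-.07,-.034,.124,th))*1.39).round(),(proj(w,binpt(-.07,.034,.124,th))*1.39).round())
E
```

```text
22.25 [0.5309 0.0325 0.1142] [-0.6 -0.  -0.6] [-0.01  0.02  0.03] -0.0001
0.7 [253. 377.] [511. 377.]
0.8 [266. 343.] [499. 342.]
0.87 [275. 324.] [491. 324.]
```

View pics/c22w.png

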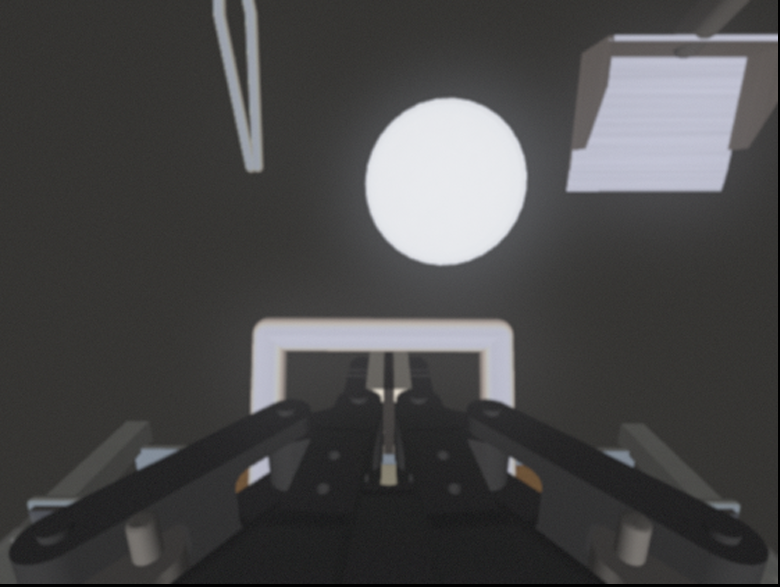

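```bash
python3 - <<'E'
from ov import *
import pickle
w=pickle.load(open('c22w.pkl','rb'))['wrist']
for z in(.136,.14,.145):
    a,b=atz(w,np.array((252,335))/1.39,z),atz(w,np.array((515,335))/1.39,z);print(z,np.linalg.norm(a-b),(a+b)/2)
p=pickle.load(open('P2.pkl','rb'))['wrist']
for th in(.8,.87,.9): print(th,proj(p,binpt(-.07,-.034,.124,th)).round(),proj(p,binpt(-.07,.034,.124,th)).round())
for th in(.78,.82,.87): print(binpt(-.07,0,.124,th))
E
```

```text
0.136 0.08361499434763557 [0.50963211 0.03308045 0.136     ]
0.14 0.08084749439219234 [0.5080861 0.0332823 0.14     ]
0.145 0.07738811944788834 [0.50615359 0.03353462 0.145     ]
0.8 [194. 269.] [361. 270.]
0.87 [200. 254.] [355. 255.]
0.9 [202. 249.] [353. 249.]
[0.50864702 0.03299264 0.14892372]
[0.50720657 0.0331299  0.14341522]
[0.50571624 0.03327191 0.13645547]
```

Call:
{"api": "carry_out", "payload": {"rows": [[[-1,0,0,1,0],[-1,0,0,2,0],[-1,0,0,3,0],[-1,0,0,2,0],[-1,0,0,0,0],[-1,-1.3,0.1,0,0],[-1,-1.2,0.1,0,0],[-1,0,0,0,0],[-1,0,0,-2,0],[-1,0,0,-2,0],[-1,0,0,-1,0],[-1,0,0,0,0]]]}}

```text
clock: 23.45
position: [0.5051, 0.0346, 0.1428]
ee_rot: [-0.001, 0.741, 0.672, -0.001]
contact_force: [1.1, -0.5, -0.8]
width: -0.0001
```

Call:
{"api": "carry_out", "payload": {"rows": [[[-1,0,0,-0.3,0],[-1,0,0,-0.3,0],[-1,0,0,0,0]]]}}

```text
clock: 23.75
position: [0.5068, 0.0345, 0.1411]
ee_rot: [0.001, 0.741, 0.672, 0.001]
contact_force: [-2.9, 0.3, 12.3]
width: -0.0001
```

```bash
python3 pk.py c23w wrist,0,0,560,420,1.39; python3 - <<'E'
from ov import *
import pickle
w=pickle.load(open('c23w.pkl','rb'))['wrist']
for th in(.7,.8,.87): print(th,(proj(w,binpt(-.07,-.034,.124,th))*1.39).round(),(proj(w,binpt(-.07,.034,.124,th))*1.39).round())
E
```

```text
23.8 [0.5068 0.0345 0.141 ] [-4.1  0.4 13. ] [ 0.04  0.65 -0.05] -0.0
0.7 [285. 406.] [484. 405.]
0.8 [294. 376.] [476. 376.]
0.87 [299. 360.] [471. 359.]
```

View pics/c23w.png

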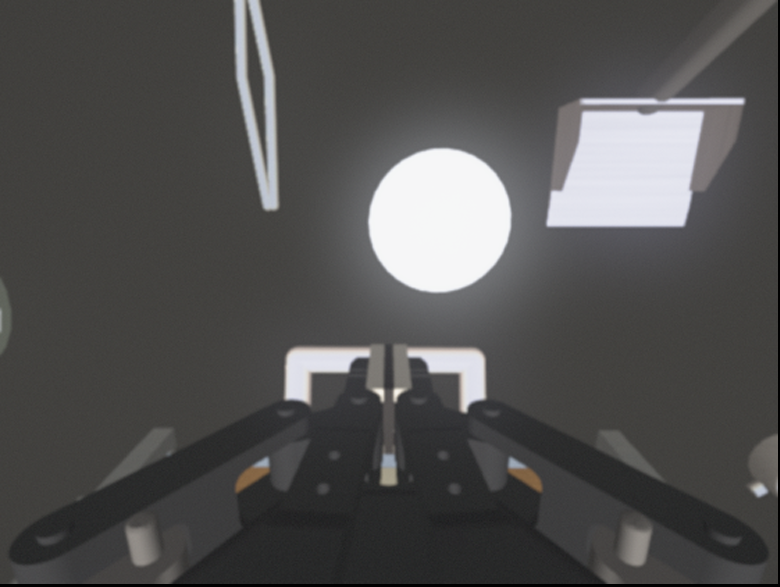

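```bash
python3 - <<'E'
from h import *
import pickle
w=pickle.load(open('c20w.pkl','rb'))['wrist']
f=lambda u,v:np.array((u,v))/1.39
l=[atz(w,f(345,342),.001),atz(w,f(431,342),.001)];b=[atz(w,f(343,279),.03),atz(w,f(433,279),.03)]
lm=(l[0]+l[1])/2;bm=(b[0]+b[1])/2;e=l[1]-l[0]
print(lm,bm,np.degrees(np.arctan2(-e[0],e[1])),np.linalg.norm(e));print('htop',atz(w,f(388,243),.116))
w=pickle.load(open('c23w.pkl','rb'))['wrist']
l=[atz(w,f(547,226),.001),atz(w,f(685,226),.001)];e=l[1]-l[0]
lm=(l[0]+l[1])/2;b=[atz(w,f(580,99),.03),atz(w,f(744,99),.03)];bm=(b[0]+b[1])/2;print(lm,bm,np.degrees(np.arctan2(-e[0],e[1])),np.linalg.norm(e))
E
```

```text
[0.48494143 0.19413218 0.001     ] [0.40435836 0.20204274 0.03      ] -5.693702455475743 0.09806489538908625
htop [0.35473025 0.20677289 0.116     ]
[0.48403573 0.19455271 0.001     ] [0.40930187 0.20104816 0.03      ] -5.632959144397495 0.09516945269126151
```

Call:
{"api": "carry_out", "payload": {"rows": [[[-1,0,0,2,0],[-1,0,0,4.5,0],[-1,0,0,4.5,0],[1,-2,2.5,2,0],[1,-3,3.8,0,0],[1,-3.3,4.2,0,0],[1,-3,3.8,0,0],[1,-1.7,2.2,0,0],[1,-0.5,0.6,0,0],[1,0,0,0,0],[1,0,0,0,0]]]}}

```text
clock: 24.9
position: [0.3743, 0.2022, 0.2685]
ee_rot: [0.001, 0.741, 0.672, 0.0]
contact_force: [-0.3, -0.3, -0.9]
width: 0.0852
```

```bash
python3 pk.py c24 scene,200,150,190,130,4; python3 - <<'E'
from ov import *
import pickle
p=pickle.load(open('c24.pkl','rb'))['scene']
overlay(p,200,150,190,130,4,.87,fn='c24o')
E
```

```text
24.95 [0.3744 0.202  0.2684] [ 0.  -0.2 -0.7] [-0.01  0.04 -0.01] 0.0855
```

View pics/c24o.png

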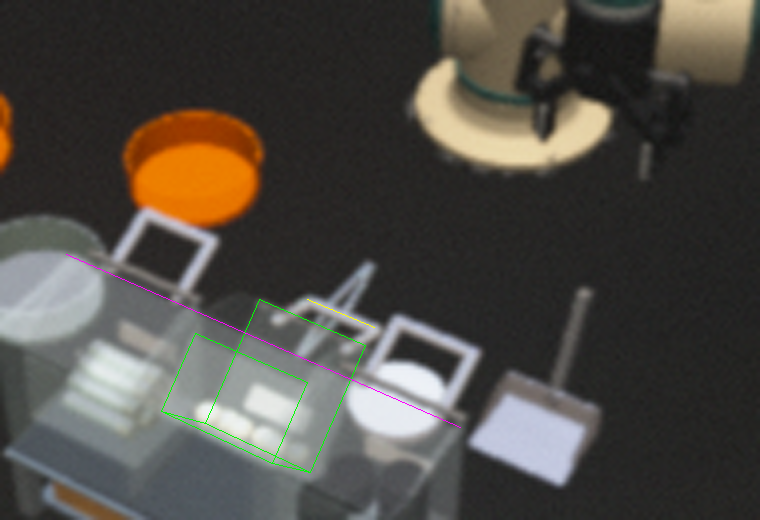

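Call:
{"api": "carry_out", "payload": {"rows": [[[1,-0.1,0.14,-3,0],[1,-0.1,0.14,-3.5,0],[1,0,0,-3.5,0],[1,0,0,-3.5,0],[1,0,0,-3.4,0],[1,0,0,-2,0],[-1,0,0,0,0],[-1,0,0,0,0],[-1,0,0,0,0],[-1,0,0,0,0],[-1,0,0,0,0],[-1,0,0,0,0]]], "force": 60}}

```text
clock: 26.15
position: [0.372, 0.2057, 0.0802]
ee_rot: [0.001, 0.741, 0.672, 0.001]
contact_force: [-0.5, -1.4, 5.5]
width: 0.0107
```

Call:
{"api": "carry_out", "payload": {"rows": [[[-1,0,0,2,0],[-1,0,0,3,0],[-1,0,0,2,0],[-1,0,0,0.5,0],[-1,0,0,0,0]]], "force": 20}}

```text
clock: 26.65
position: [0.3714, 0.2058, 0.1546]
ee_rot: [0.0, 0.741, 0.672, 0.001]
contact_force: [0.8, 0.1, -2.3]
width: 0.0113
```

Call:
{"api": "carry_out", "payload": {"rows": [[[-0.72,0,0,0,0],[-0.72,0,0,0,0],[-0.72,0,0,0,0],[-0.72,0,0,0,0],[-1,0,0,0,0],[-1,0,0,0,0]]]}}

```text
clock: 27.25
position: [0.3714, 0.2056, 0.1541]
ee_rot: [-0.0, 0.741, 0.672, 0.0]
contact_force: [0.1, 0.4, -1.2]
width: 0.0115
```

```bash
python3 pk.py c25 scene,280,190,100,80,7
```

```text
27.3 [0.3714 0.2056 0.1542] [-0.1  0.9 -2.3] [ 0.06 -0.03  0.04] 0.012
```

View pics/c25.png

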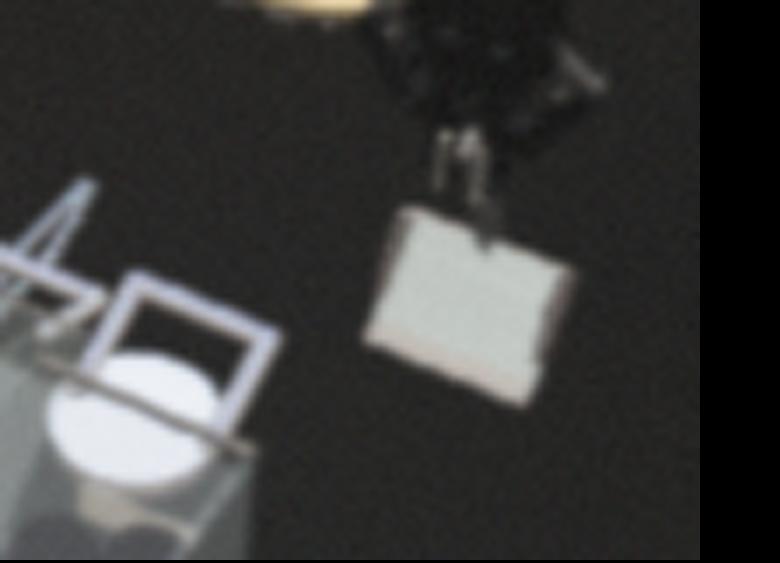

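```bash
python3 - <<'E'
from pit import *
import pickle
p=pickle.load(open('c25.pkl','rb'))['scene']
print(fit3(p,[.3714,.2056,.1542],-.095,lambda u,v:(u/7+280,v/7+190),(365,335),(525,407),(408,207),(577,270)))
E
```

```text
(array([-51.4,  -9.7]), np.float64(0.1067), array([ 0.5, -0.8, -0.5, -0.5, -0.8, -0.8, -2.4,  0.5,  1.8]))
```

Call:
{"api": "carry_out", "payload": {"rows": [[[-1,0,0,-0.7,0],[-1,0,0,-0.5,0],[-1,0,0,0,0]]]}}

```text
clock: 27.6
position: [0.3705, 0.2053, 0.1413]
ee_rot: [-0.0, 0.741, 0.672, -0.001]
contact_force: [-0.6, -0.5, -2.3]
width: 0.0122
```

Call:
{"api": "carry_out", "payload": {"rows": [[[-1,0,0,-0.4,0],[-1,0,0,0,0]]]}}

```text
clock: 27.8
position: [0.3721, 0.2058, 0.139]
ee_rot: [0.0, 0.741, 0.672, 0.001]
contact_force: [-1.1, -0.9, 4.3]
width: 0.0119
```

Call:
{"api": "carry_out", "payload": {"rows": [[[-1,0,0,-0.4,0],[-1,0,0,0,0]]]}}

```text
clock: 28.0
position: [0.3752, 0.206, 0.1377]
ee_rot: [0.003, 0.741, 0.672, 0.004]
contact_force: [-0.1, -2.6, 18.2]
width: 0.0113
```

Call:
{"api": "carry_out", "payload": {"rows": [[[-1,0,0,1,0],[-1,0,0,3,0],[-1,0,0,5,0],[-1,0,0,5,0],[-1,0,0,4,0],[-1,1.5,-2.5,0,0],[-1,2.2,-3.8,0,0],[-1,2.2,-3.8,0,0],[-1,2.2,-3.8,0,0],[-1,1.5,-2.5,0,0],[-1,0.4,-0.6,0,0],[-1,0,0,0,0]]], "force": 60}}

```text
clock: 29.2
position: [0.4715, 0.0351, 0.3137]
ee_rot: [-0.001, 0.741, 0.671, -0.0]
contact_force: [-0.3, 0.1, -1.9]
width: 0.0109
```

```bash
python3 pk.py c26 scene,240,140,110,85,7; python3 pk.py c26b side,180,130,140,85,5.5
```

```text
29.25 [0.4708 0.036  0.3138] [-0.1  0.6 -1.8] [ 0.08 -0.    0.02] 0.0112
29.3 [0.4706 0.0365 0.314 ] [-0.6 -0.9 -1.6] [ 0.   -0.06  0.03] 0.011
```

View pics/c26.png

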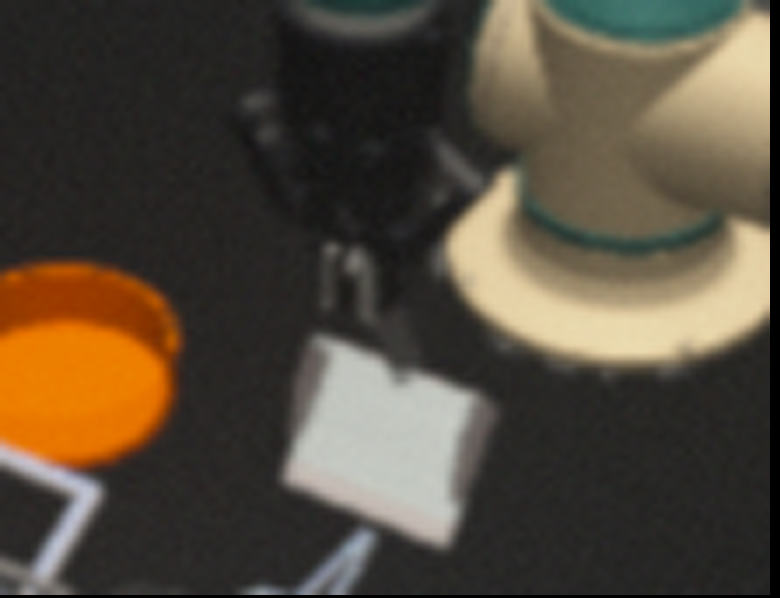

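View pics/c26b.png

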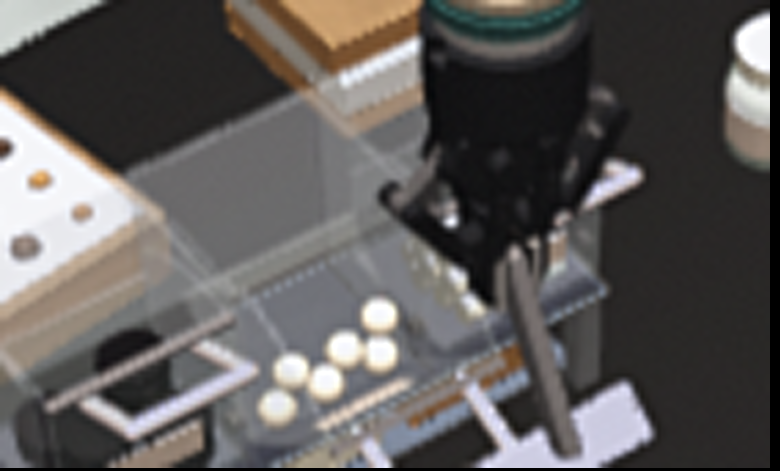

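```bash
python3 - <<'E'
from ov import *
import pickle
p=pickle.load(open('c26.pkl','rb'))['scene']
print(fit3(p,[.4708,.036,.3138],-.095,lambda u,v:(u/7+240,v/7+140),(283,478),(448,547),(315,335),(497,405)))
for d,yw in((-45,-.1),):
    overlay(p,240,140,110,85,7,.87,[.4708,.036,.3138],yw,np.radians(d),'o26')
print(rk(-.0315,0,.166)-[0,0,.0187])
E
```

```text
(array([-52.9,  -8. ]), np.float64(0.107), array([ 0.8, -0.4, -0.2, -0.1, -0.2, -0.2, -3. , -0.3,  1.8]))
[0.61364204 0.022988   0.2573    ]
```

View pics/o26.png

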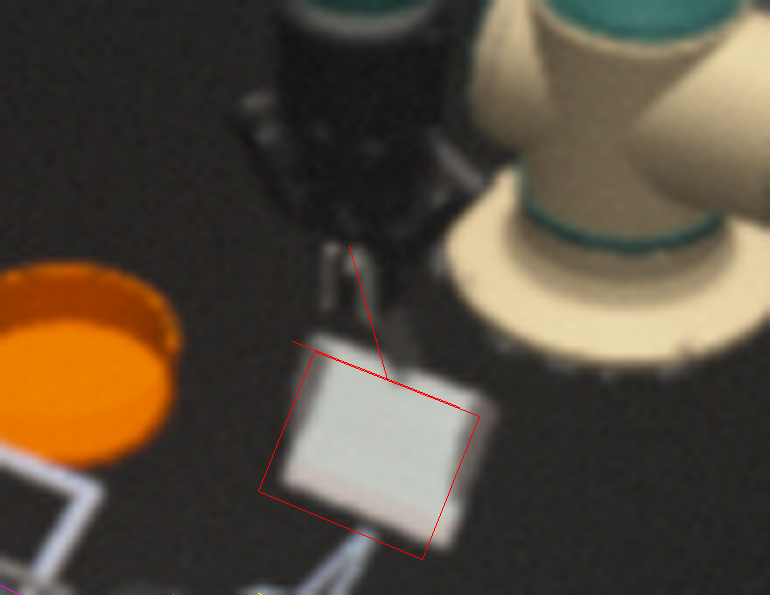

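```bash
cat >> pit.py <<'E'
def fit4(p,tcp,yaw,f,l1,l2,b1,b2,p0=-.5):
    obs=[((.0375,-.047,.001),f(*l1)),((.0375,.047,.001),f(*l2)),((-.0375,-.047,.03),f(*b1)),((-.0375,.047,.03),f(*b2))]
    loc=[o[0] for o in obs]
    def g(v):
        a=v[1]; X=scoop_pts(tcp,yaw,v[0],loc,-.0375-.423*a,.012+.906*a)
        X=X+v[2]*np.array([-np.sin(yaw),np.cos(yaw),0])
        return np.concatenate([*(proj(p,x)-o[1] for x,o in zip(X,obs)),[(a-.10)*150,v[2]*150]])
    r=least_squares(g,[p0,.1,0]);return np.degrees(r.x[0]).round(1),r.x[1:].round(4),r.fun.round(1)
E
python3 - <<'E'
from ov import *
import pickle
p=pickle.load(open('c26.pkl','rb'))['scene']
print(fit4(p,[.4708,.036,.3138],-.098,lambda u,v:(u/7+240,v/7+140),(283,478),(448,547),(315,335),(497,405)))
p=pickle.load(open('c25.pkl','rb'))['scene']
print(fit4(p,[.3714,.2056,.1542],-.098,lambda u,v:(u/7+280,v/7+190),(365,335),(525,407),(408,207),(577,270)))
E
```

```text
(np.float64(-51.3), array([0.0996, 0.0067]), array([ 0.9,  0.4,  0.6,  0.1, -0. ,  0.2, -2.1, -0.5, -0.1,  1. ]))
(np.float64(-49.7), array([0.0993, 0.0068]), array([ 0.7,  0.4,  0.7, -0.3, -0.7, -0.1, -1.3,  0.2, -0.1,  1. ]))
```

```bash
python3 pk.py c27w wrist,0,0,560,420,1.39; python3 - <<'E'
from ov import *
import pickle
w=pickle.load(open('c27w.pkl','rb'))['wrist']
st=telemetry.get_state()
overlay(w,0,0,560,420,1.39,.87,st['position'],-.098,np.radians(-50),'o27')
E
```

```text
29.35 [0.4705 0.0367 0.3142] [ 0.1  0.1 -1.7] [ 0.04 -0.08 -0.  ] 0.0112
```

View pics/o27.png

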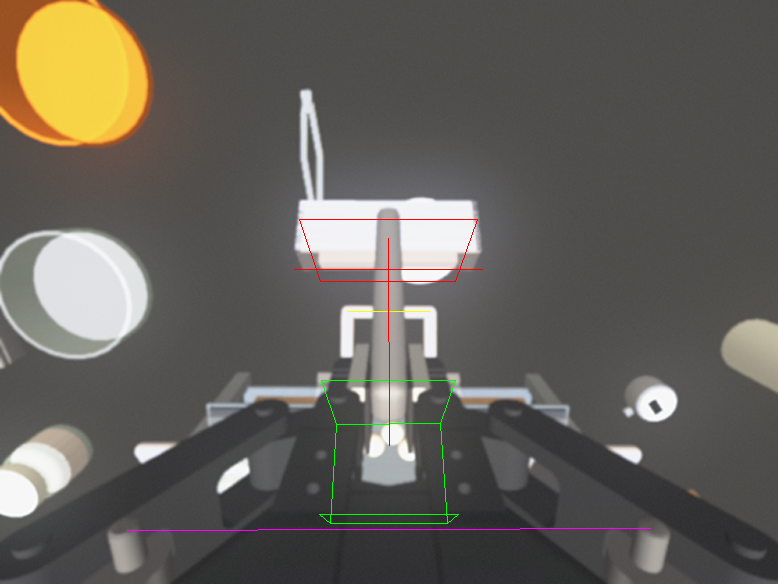

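```bash
python3 - <<'E'
from ov import *
import pickle
w=pickle.load(open('c27w.pkl','rb'))['wrist']
st=telemetry.get_state()
for a in(.095,.102):
  for d in(-46,-50,-54,-58,-62):
    X=scoop_pts(st['position'],-.098,np.radians(d),[(-.0375,0,0),(-.0375,0,.03),(.0375,0,0)],-.0375-.423*a,.012+.906*a)
    print(a,d,[(proj(w,x)*1.39).round()[1] for x in X])
E
```

```text
0.095 -46 [np.float64(231.0), np.float64(279.0), np.float64(296.0)]
0.095 -50 [np.float64(219.0), np.float64(269.0), np.float64(282.0)]
0.095 -54 [np.float64(207.0), np.float64(260.0), np.float64(267.0)]
0.095 -58 [np.float64(195.0), np.float64(250.0), np.float64(252.0)]
0.095 -62 [np.float64(183.0), np.float64(241.0), np.float64(237.0)]
0.102 -46 [np.float64(225.0), np.float64(271.0), np.float64(291.0)]
0.102 -50 [np.float64(212.0), np.float64(261.0), np.float64(275.0)]
0.102 -54 [np.float64(200.0), np.float64(251.0), np.float64(260.0)]
0.102 -58 [np.float64(187.0), np.float64(241.0), np.float64(245.0)]
0.102 -62 [np.float64(174.0), np.float64(231.0), np.float64(230.0)]
```

Call:
{"api": "carry_out", "payload": {"rows": [[[-1,1.5,-0.15,1,0],[-1,3,-0.3,0.2,0],[-1,3.5,-0.33,0,0],[-1,3.2,-0.3,0,0],[-1,2.2,-0.2,0,0],[-1,1,-0.1,0,0],[-1,0.3,-0.03,0,0],[-1,0,0,0,0],[-1,0,0,0,0]]]}}

```text
clock: 30.25
position: [0.6171, 0.022, 0.3267]
ee_rot: [-0.0, 0.741, 0.672, -0.0]
contact_force: [0.7, 0.4, -1.8]
width: 0.0108
```

```bash
python3 pk.py c28w wrist,0,0,560,420,1.39; python3 - <<'E'
from ov import *
import pickle
w=pickle.load(open('c28w.pkl','rb'))['wrist']
st=telemetry.get_state()
overlay(w,0,0,560,420,1.39,.87,st['position'],-.098,np.radians(-53),'o28')
E
```

```text
30.3 [0.6171 0.0219 0.3269] [ 0.6  0.  -1.4] [-0.04 -0.05  0.02] 0.0114
```

View pics/o28.png

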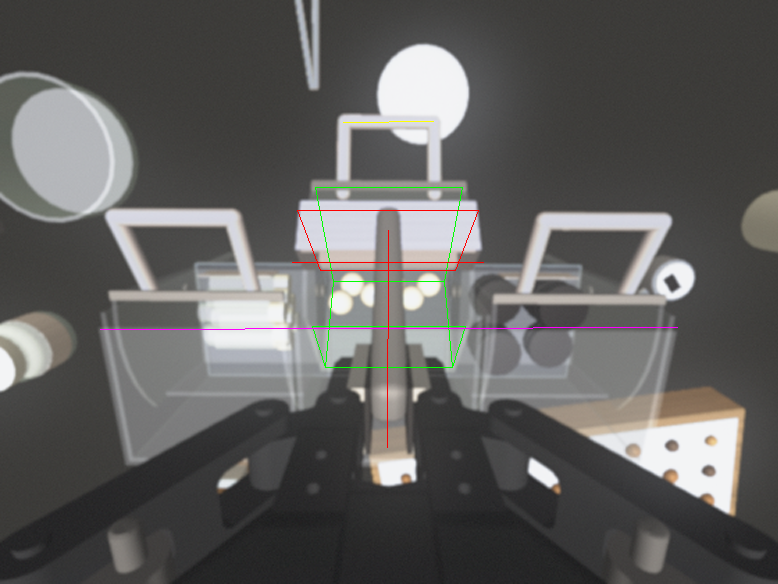

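Call:
{"api": "carry_out", "payload": {"rows": [[[-1,0,0,-1.5,0],[-1,0,0,-2,0],[-1,0,0,-1.6,0],[-1,0,0,-0.9,0],[-1,0,0,0,0]]], "force": 20}}

```text
clock: 30.8
position: [0.617, 0.0216, 0.2653]
ee_rot: [-0.001, 0.741, 0.672, -0.001]
contact_force: [-0.8, -0.1, -1.4]
width: 0.0112
```

Call:
{"api": "carry_out", "payload": {"rows": [[[-1,0,0,-0.5,0],[-1,0,0,-0.5,0],[-1,0,0,-0.5,0],[-1,0,0,0,0]]]}}

```text
clock: 31.2
position: [0.6209, 0.0212, 0.2528]
ee_rot: [0.003, 0.741, 0.672, 0.003]
contact_force: [2.8, -1.2, 1.3]
width: 0.0108
```

```bash
python3 pk.py c29w wrist,0,0,560,420,1.39; python3 - <<'E'
from ov import *
import pickle
w=pickle.load(open('c29w.pkl','rb'))['wrist']
st=telemetry.get_state()
overlay(w,0,0,560,420,1.39,.87,st['position'],-.098,np.radians(-48),'o29')
E
```

```text
31.25 [0.6208 0.0213 0.2528] [3.1 0.5 2.3] [-0.06 -1.09 -0.07] 0.0108
```

View pics/o29.png

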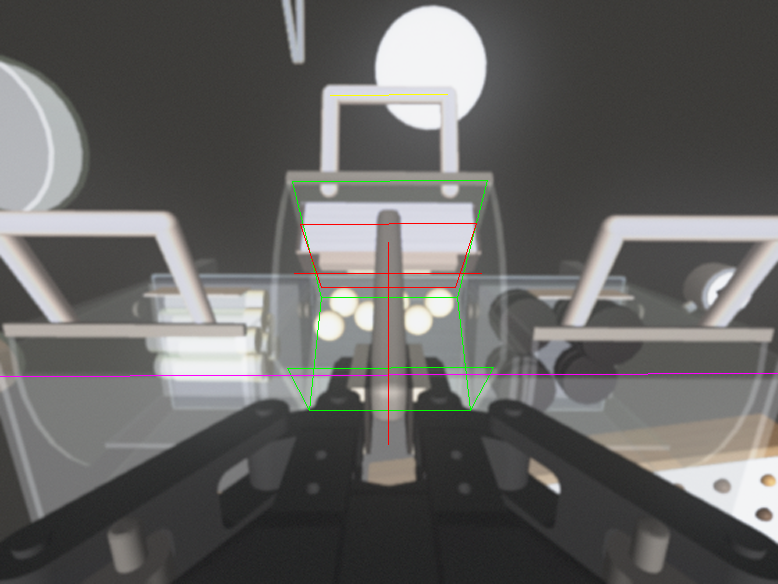

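Call:
{"api": "carry_out", "payload": {"rows": [[[-1,-0.2,0,-0.4,0],[-1,-0.2,0,-0.4,0],[-1,0,0,-0.4,0],[-1,0,0,0,0]]]}}

```text
clock: 31.65
position: [0.6165, 0.0212, 0.2416]
ee_rot: [0.003, 0.741, 0.672, 0.002]
contact_force: [2.2, -0.7, 5.9]
width: 0.0112
```

```bash
cat > wv.py <<'E'
from ov import *
import sys,pickle
w=cams.get_image('wrist');st=telemetry.get_state();print(st['clock'],st['position'].round(4),st['contact_force'].round(1),round(st['width'],4))
print('rack coords grip', ((st['position']-H)@np.array([np.cos(yr),np.sin(yr),0])*1000).round(1), (1000*(st['position'][2]-.110+.0187)).round(1))
n=sys.argv[1];a=float(sys.argv[3]) if len(sys.argv)>3 else .102
pickle.dump({'wrist':w},open(n+'.pkl','wb'))
overlay(w,0,0,560,420,1.39,.87,st['position'],-.098,np.radians(float(sys.argv[2])),n)
E
python3 wv.py o30 -48
```

```text
31.7 [0.6166 0.0213 0.2416] [2.7 0.1 6.7] 0.0111
rack coords grip -28.4 150.3
```

View pics/o30.png

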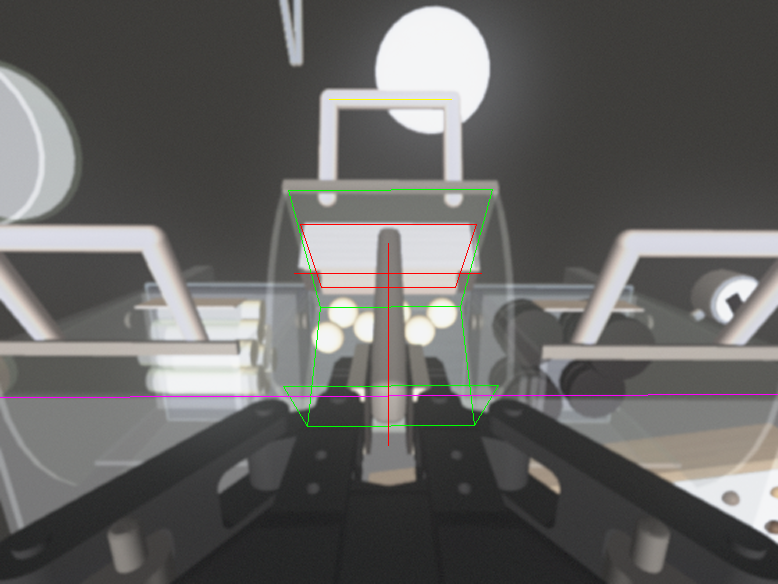

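Call:
{"api": "carry_out", "payload": {"rows": [[[-1,0,0,-0.4,0],[-1,0,0,-0.4,0],[-1,0,0,-0.4,0],[-1,0,0,-0.3,0],[-1,0,0,0,0]]]}}

```text
clock: 32.2
position: [0.6197, 0.021, 0.2305]
ee_rot: [0.006, 0.741, 0.672, 0.006]
contact_force: [6.1, -0.3, 17.3]
width: 0.0112
```

```bash
python3 wv.py o31 -41
```

```text
32.25 [0.6197 0.021  0.2305] [ 5.4 -1.4 17.1] 0.0115
rack coords grip -25.3 139.2
```

View pics/o31.png

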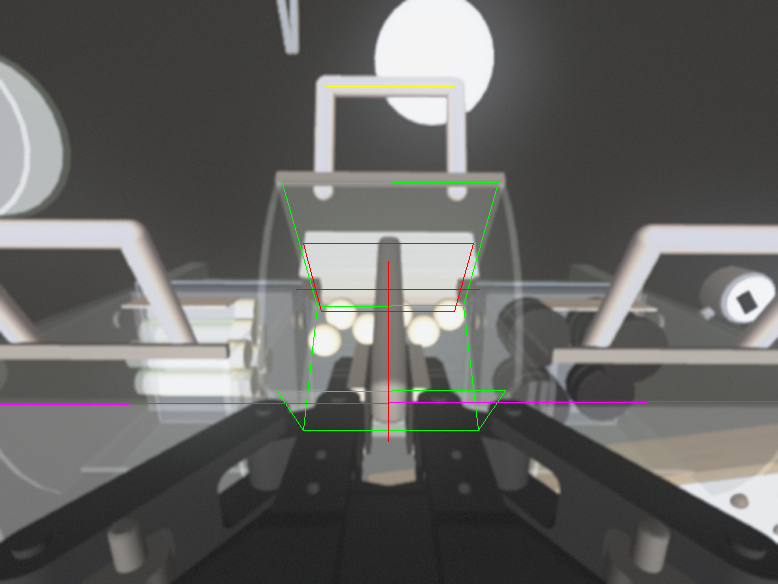

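Call:
{"api": "carry_out", "payload": {"rows": [[[-1,-0.4,0.04,0.2,0],[-1,-0.4,0.04,0.1,0],[-1,-0.2,0.02,0,0],[-1,0.3,-0.03,-0.3,0],[-1,0.4,-0.04,-0.35,0],[-1,0.3,-0.03,-0.3,0],[-1,0,0,0,0]]]}}

```text
clock: 32.95
position: [0.6185, 0.0213, 0.2281]
ee_rot: [0.006, 0.741, 0.672, 0.006]
contact_force: [-2.2, 0.2, 35.1]
width: 0.0109
```

```bash
python3 wv.py o32 -40
```

```text
33.0 [0.6185 0.0213 0.2281] [-2.  -0.8 36.3] 0.0109
rack coords grip -26.5 136.8
```

View pics/o32.png

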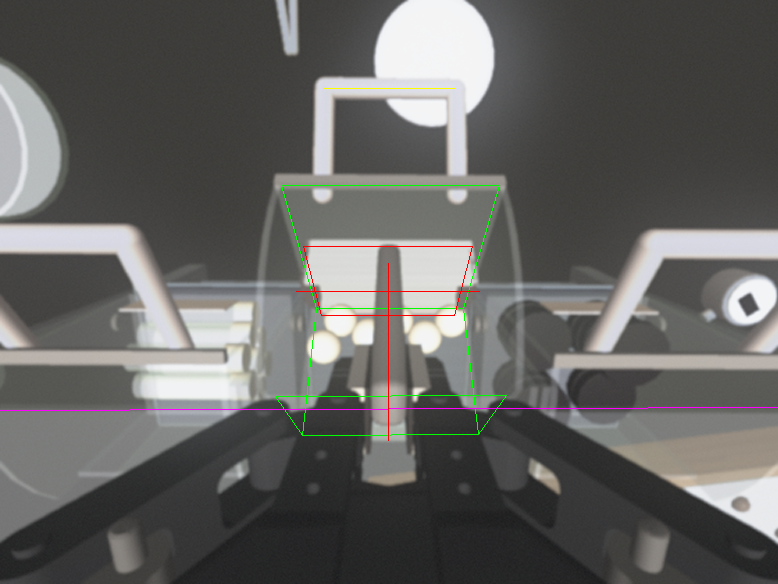

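Call:
{"api": "carry_out", "payload": {"rows": [[[-1,-0.6,0.06,0.35,0],[-1,-0.9,0.09,0.2,0],[-1,-0.9,0.09,0.1,0],[-1,-0.5,0.05,-0.05,0],[-1,0,0,0,0]]]}}

```text
clock: 33.5
position: [0.5918, 0.0239, 0.2311]
ee_rot: [0.007, 0.741, 0.672, 0.007]
contact_force: [5.2, -0.4, 20.6]
width: 0.0111
```

```bash
python3 wv.py o33 -25
```

```text
33.55 [0.5919 0.0239 0.2311] [ 6.2 -1.  19.8] 0.011
rack coords grip -53.3 139.8
```

View pics/o33.png

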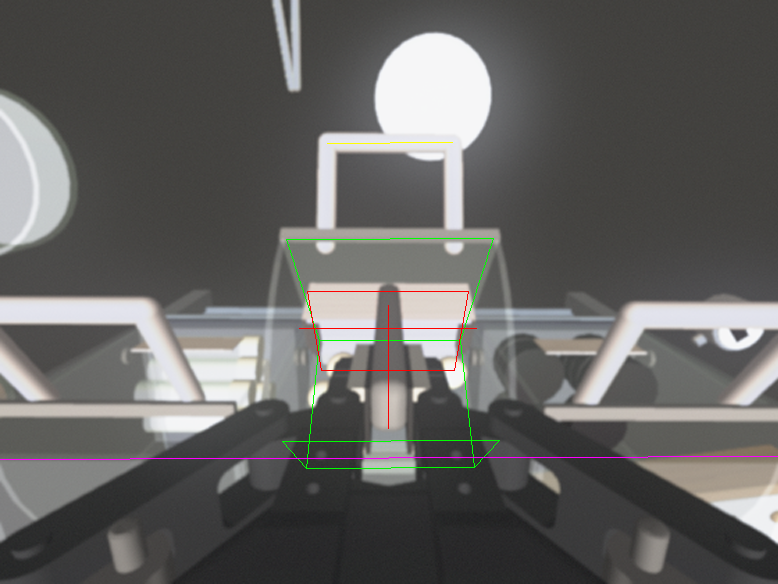

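Call:
{"api": "carry_out", "payload": {"rows": [[[-1,-0.8,0.08,0,0],[-1,-0.8,0.08,-0.15,0],[-1,-0.7,0.07,-0.3,0],[-1,-0.6,0.06,-0.45,0],[-1,-0.6,0.06,-0.5,0],[-1,0,0,0,0]]]}}

```text
clock: 34.15
position: [0.5522, 0.0278, 0.2124]
ee_rot: [0.003, 0.741, 0.672, 0.003]
contact_force: [2.5, -1.0, 7.0]
width: 0.0111
```

```bash
python3 wv.py o34 -5; python3 pk.py c34 side,190,130,110,80,7
```

```text
34.2 [0.5524 0.0278 0.2124] [2.1 0.3 7.6] 0.0111
rack coords grip -92.9 121.1
34.25 [0.5524 0.0278 0.2123] [ 2.1 -0.1  8.6] [-0.03 -0.76 -0.06] 0.0113
```

View pics/o34.png

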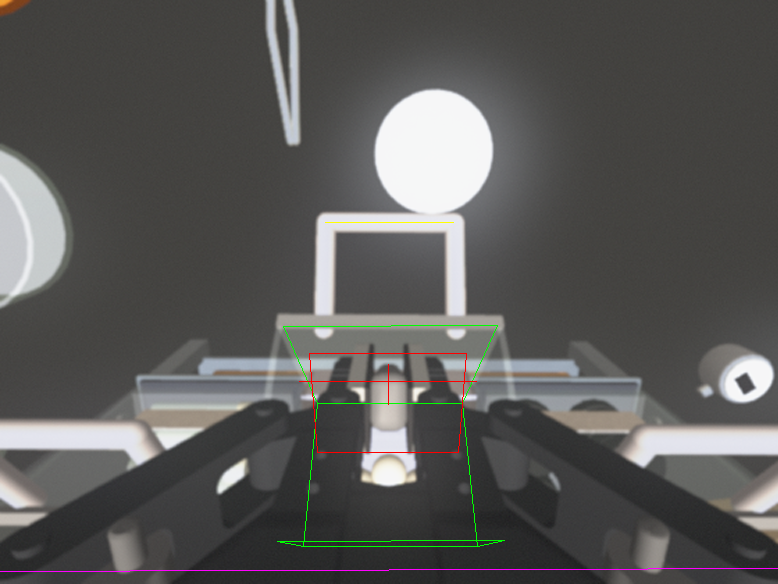

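View pics/c34.png

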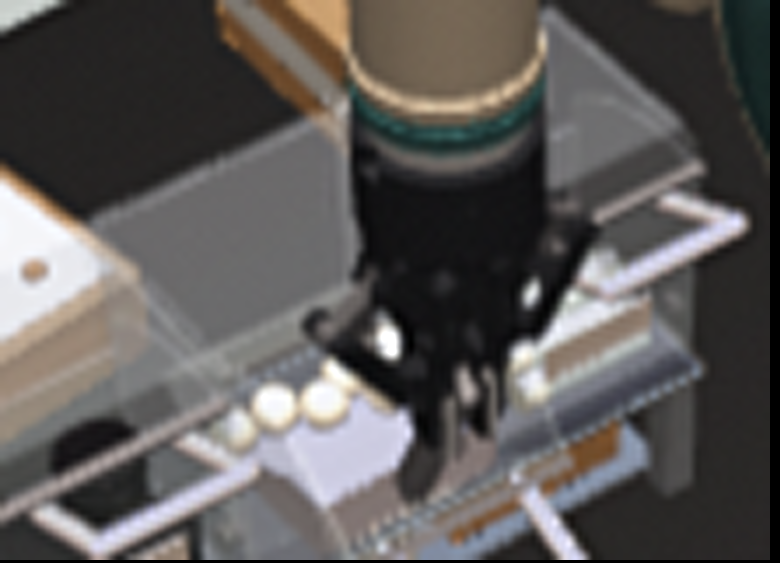

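Call:
{"api": "carry_out", "payload": {"rows": [[[-1,-0.3,0.03,-0.55,0],[-1,-0.3,0.03,-0.55,0],[-1,-0.25,0.02,-0.6,0],[-1,-0.25,0.02,-0.6,0],[-1,-0.2,0.02,-0.6,0],[-1,0,0,0,0]]]}}

```text
clock: 34.85
position: [0.5396, 0.0288, 0.1822]
ee_rot: [0.002, 0.741, 0.672, 0.002]
contact_force: [4.3, -0.2, 3.5]
width: 0.0109
```

```bash
python3 wv.py o35 10; python3 pk.py c35 side,190,130,110,80,7
```

```text
34.9 [0.5395 0.0289 0.1822] [ 4.3 -0.9  3.9] 0.0109
rack coords grip -105.8 90.9
34.95 [0.5395 0.0289 0.1821] [ 4.6 -0.1  4.1] [-0.13 -1.27  0.01] 0.0109
```

View pics/c35.png

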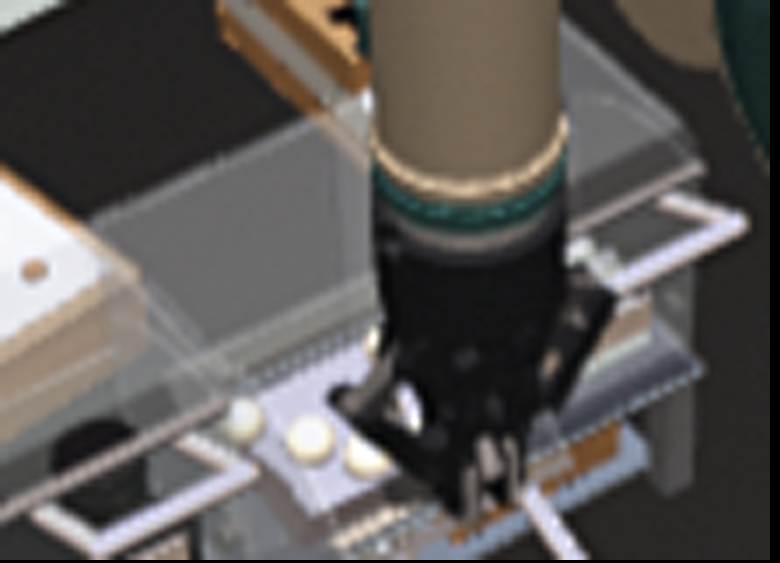

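View pics/o35.png

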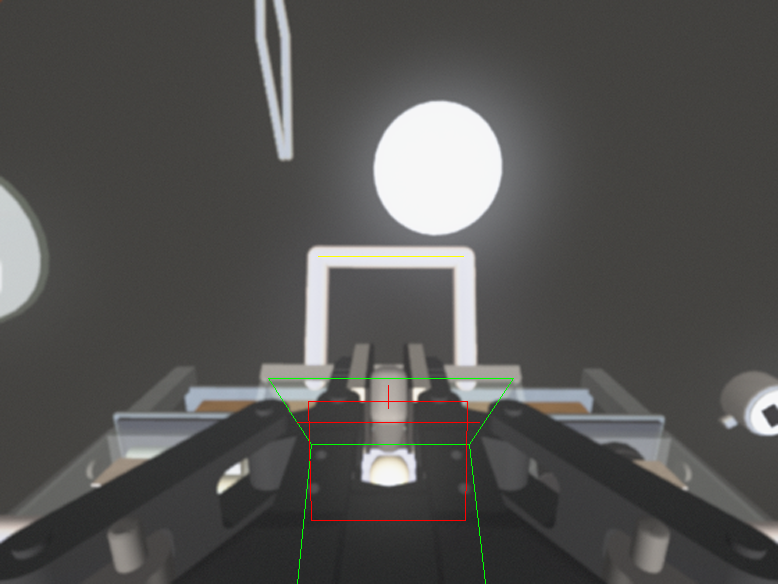

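Call:
{"api": "carry_out", "payload": {"rows": [[[-1,0,0,0,0],[-1,0,0,0,0],[-1,0,0,0.2,0],[-1,-0.2,0.02,0.35,0],[-1,-0.3,0.03,0.4,0],[-1,-0.3,0.03,0.4,0],[-1,-0.3,0.03,0.4,0],[-1,-0.2,0.02,0.2,0],[-1,0,0,0,0]]], "force": 100}}

```text
clock: 35.85
position: [0.5222, 0.0306, 0.1998]
ee_rot: [-0.001, 0.741, 0.672, -0.001]
contact_force: [-0.8, -0.4, -2.2]
width: 0.0107
```

```bash
python3 pk.py c36 side,190,130,110,80,7;  python3 pk.py c36b scene,200,170,110,80,7
```

```text
35.9 [0.5225 0.0306 0.1997] [-0.3  0.3 -2.8] [0.04 0.2  0.01] 0.0106
35.95 [0.5228 0.0306 0.1996] [ 0.3 -0.  -2.7] [0.03 0.2  0.02] 0.0106
```

View pics/c36.png

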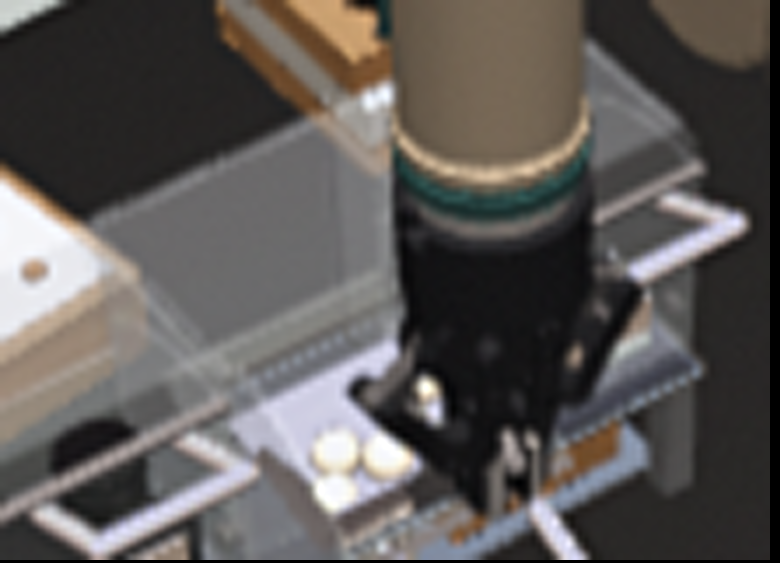

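View pics/c36b.png

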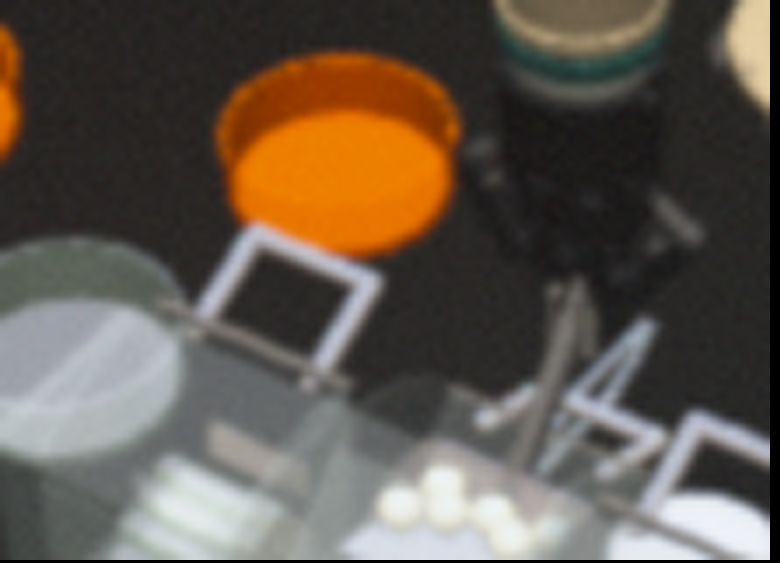

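Call:
{"api": "carry_out", "payload": {"rows": [[[-1,-0.3,0.03,0.4,0],[-1,-0.5,0.05,0.6,0],[-1,-0.6,0.06,0.75,0],[-1,-0.6,0.06,0.75,0],[-1,-0.6,0.06,0.75,0],[-1,-0.6,0.06,0.75,0],[-1,-0.6,0.06,0.75,0],[-1,-0.6,0.06,0.8,0],[-1,-0.6,0.06,0.9,0],[-1,-0.6,0.06,0.9,0],[-1,-0.5,0.05,0.6,0],[-1,-0.2,0.02,0.3,0]]]}}

```text
clock: 37.15
position: [0.461, 0.0367, 0.2837]
ee_rot: [0.0, 0.741, 0.672, 0.0]
contact_force: [-0.9, 0.2, -2.9]
width: 0.0106
```

```bash
python3 pk.py c37 side,190,130,130,60,6 scene,200,170,130,40,6;  python3 - <<'E'
from h import *
import pickle
w=pickle.load(open('c27w.pkl','rb'))['wrist']
g=lambda u,v:np.array((u,v))/1.39
print('rim',atz(w,g(65,294),.045),'base',atz(w,g(91,285),.004),atz(w,g(33,285),.004),atz(w,g(149,290),.004))
print([atz(w,g(*q),.045).round(4) for q in[(0,290),(131,300),(70,230),(60,357)]])
E
```

```text
37.25 [0.4613 0.0367 0.2833] [ 0.8  0.9 -2.1] [-0.    0.25 -0.01] 0.0108
rim [ 0.48255396 -0.30578182  0.045     ] base [ 0.48300918 -0.30748988  0.004     ] [ 0.47647247 -0.37374455  0.004     ] [ 0.49537147 -0.24273463  0.004     ]
[array([ 0.4716, -0.3722,  0.045 ]), array([ 0.4958, -0.2385,  0.045 ]), array([ 0.4179, -0.28  ,  0.045 ]), array([ 0.552 , -0.3335,  0.045 ])]
```

View pics/c37.png

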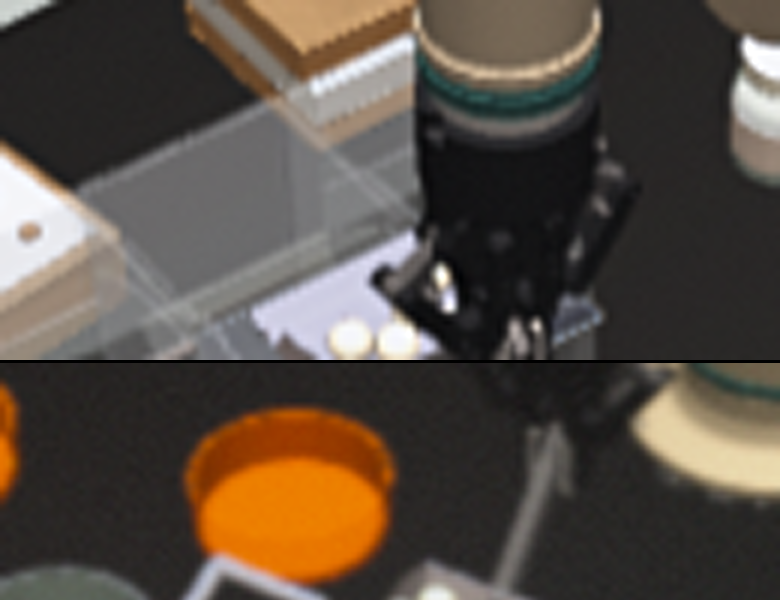

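Call:
{"api": "carry_out", "payload": {"rows": [[[-1,-0.5,0,0,0],[-1,-1.2,0,0,0],[-1,-1.8,0,0,0],[-1,-1.8,0,0,0],[-1,-1.6,-0.5,0,0],[-1,-1,-1.2,0,0],[-1,-0.5,-2,0,0],[-1,-0.2,-2.6,0,0],[-1,0,-3,0,0],[-1,0,-3,0,0],[-1,0,-3,0,0],[-1,0,-3,0,0]]]}}

```text
clock: 38.45
position: [0.3741, -0.1475, 0.2829]
ee_rot: [0.0, 0.741, 0.672, -0.0]
contact_force: [0.4, 0.1, -2.7]
width: 0.0107
```

Call:
{"api": "carry_out", "payload": {"rows": [[[-1,0,-3,0,0],[-1,0,-3,0,0],[-1,0,-3,0,0],[-1,0,-2.7,0,0],[-1,0,-1.8,0,0],[-1,0,-1,0,0],[-1,0,-0.4,-0.5,0],[-1,0,0,-1,0],[-1,0,0,-1.2,0],[-1,0,0,-1,0],[-1,0,0,-0.5,0],[-1,0,0,0,0]]]}}

```text
clock: 39.65
position: [0.3749, -0.2943, 0.2396]
ee_rot: [-0.001, 0.741, 0.672, 0.0]
contact_force: [-0.2, -0.2, -1.6]
width: 0.0107
```

```bash
python3 pk.py c38 side,280,120,150,100,5.2;  python3 pk.py c38b scene,160,140,130,100,6; python3 pk.py c38w wrist,0,0,560,420,1.39
```

```text
39.7 [ 0.3752 -0.2948  0.2404] [-0.4 -0.5 -3.2] [ 0.01  0.24 -0.05] 0.0107
39.75 [ 0.3755 -0.2952  0.2408] [ 0.5 -0.6 -1.6] [0.03 0.18 0.04] 0.0108
39.8 [ 0.3756 -0.2954  0.2411] [-0.5  0.6 -2.7] [0.02 0.21 0.04] 0.0108
```

View pics/c38b.png

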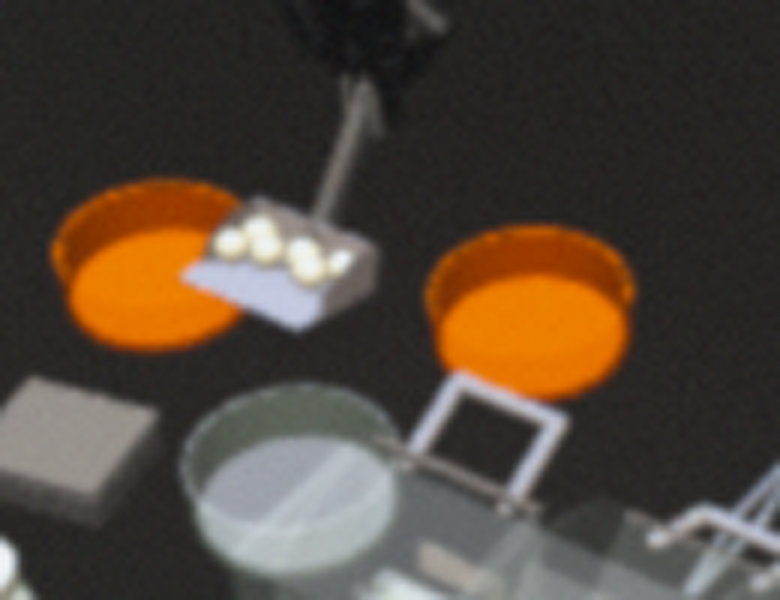

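View pics/c38.png

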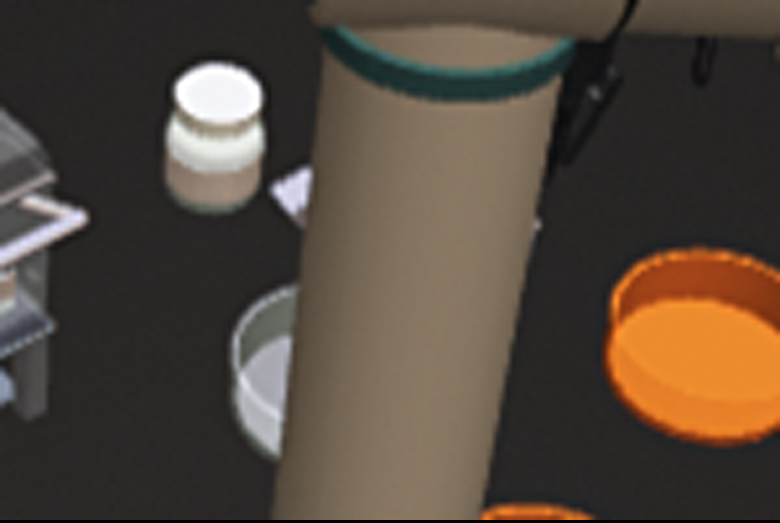

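View pics/c38w.png

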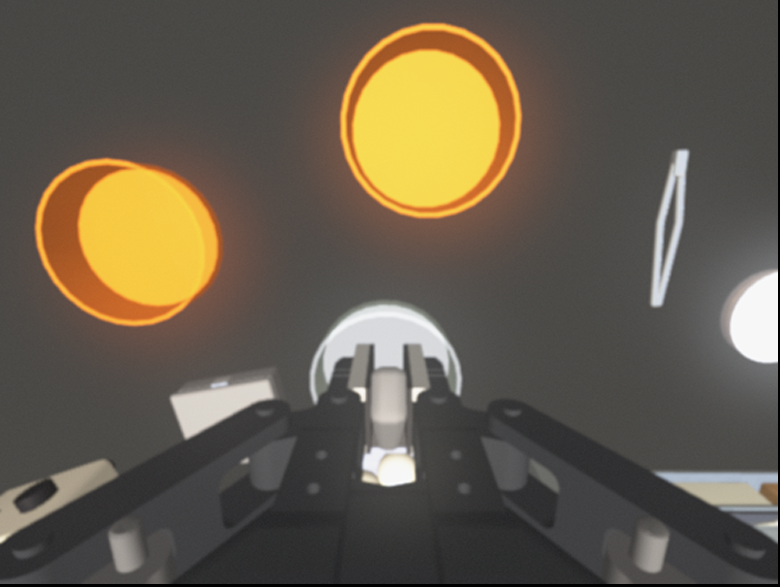

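```bash
python3 - <<'E'
from ov import *
import pickle
p=pickle.load(open('c38b.pkl','rb'))['scene'];t=[.3755,-.2952,.2408]
print(fit4(p,t,-.098,lambda u,v:(u/6+160,v/6+140),(183,275),(300,330),(255,197),(380,247),.2))
w=pickle.load(open('c38w.pkl','rb'))['wrist']
g=lambda u,v:np.array((u,v))/1.39
print([atz(w,g(*q),.045).round(4) for q in[(310,378),(461,378),(385,303)]])
E
```

```text
(np.float64(14.0), array([0.0998, 0.0011]), array([-0.7,  0.4,  0.1, -0.1,  0.6, -0.1, -0.2, -0.3, -0. ,  0.2]))
[array([ 0.4737, -0.377 ,  0.045 ]), array([ 0.4872, -0.239 ,  0.045 ]), array([ 0.4088, -0.3013,  0.045 ])]
```

Call:
{"api": "carry_out", "payload": {"rows": [[[-1,-0.1,0,-1,0],[-1,-0.2,0,-1.5,0],[-1,0,0,-1.8,0],[-1,0,0,-1.8,0],[-1,0,0,-1.2,0],[-1,0,0,-0.6,0],[-1,0,0,0,0],[-1,0,0,0,0]]]}}

```text
clock: 40.6
position: [0.3727, -0.2957, 0.1623]
ee_rot: [0.001, 0.741, 0.672, 0.0]
contact_force: [1.0, 0.6, -2.8]
width: 0.0107
```

Call:
{"api": "carry_out", "payload": {"rows": [[[-0.75,0,0,0,0],[-0.75,0,0,0,0],[-0.73,0,0,0,0],[-1,0,0,0,0]]], "force": 20}}

```text
clock: 41.0
position: [0.3724, -0.2954, 0.162]
ee_rot: [0.0, 0.741, 0.672, 0.0]
contact_force: [-0.4, 0.4, -2.8]
width: 0.0113
```

```bash
python3 pk.py c39b scene,160,140,130,100,6
```

```text
41.05 [ 0.3724 -0.2953  0.1619] [ 0.4 -0.1 -3.1] [ 0.03  0.25 -0.02] 0.0117
```

View pics/c39b.png

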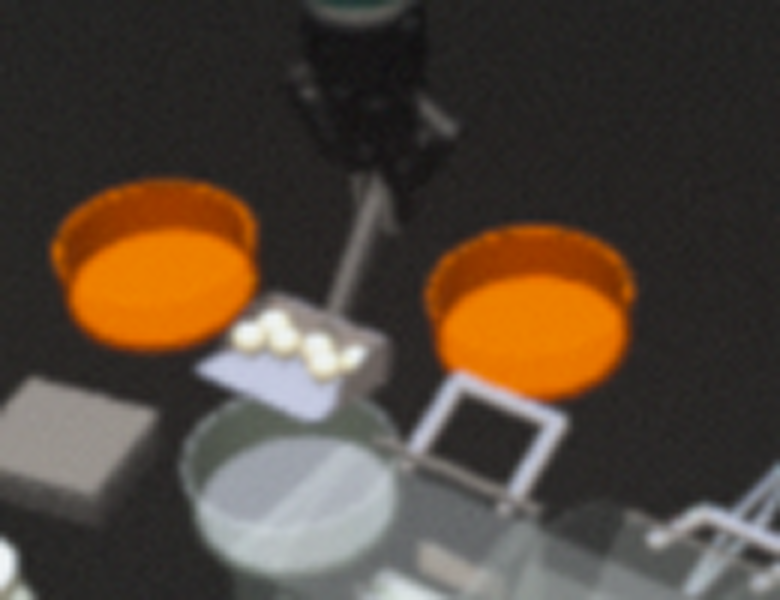

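Call:
{"api": "carry_out", "payload": {"rows": [[[-0.725,0,0,0,0],[-0.725,0,0,0,0],[-1,0,0,0,0]]]}}

```text
clock: 41.35
position: [0.3722, -0.2952, 0.1617]
ee_rot: [-0.0, 0.741, 0.672, -0.0]
contact_force: [-1.3, 0.5, -3.1]
width: 0.0121
```

```bash
python3 pk.py c40b scene,160,140,130,100,6; python3 - <<'E'
from ov import *
import pickle
p=pickle.load(open('c39b.pkl','rb'))['scene'];t=[.3724,-.2953,.162]
print(fit4(p,t,-.098,lambda u,v:(u/6+160,v/6+140),(195,370),(315,420),(275,293),(392,340),.2))
E
```

```text
41.4 [ 0.3721 -0.2952  0.1617] [ 0.1 -0.5 -2.4] [ 0.01  0.14 -0.05] 0.0117
(np.float64(15.8), array([0.1002, 0.002 ]), array([ 0.2, -0.1, -0.1,  0.2, -0.2, -0.3, -0.2,  0.1,  0. ,  0.3]))
```

View pics/c40b.png

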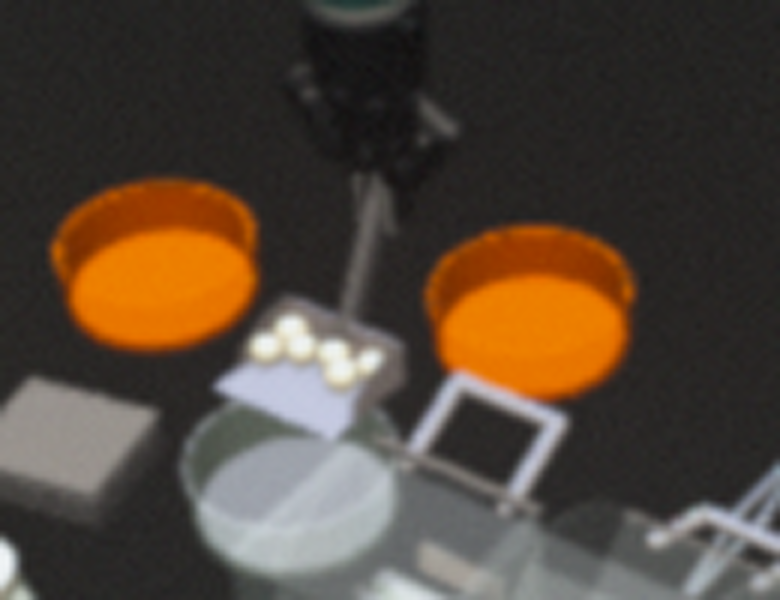

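Call:
{"api": "carry_out", "payload": {"rows": [[[-0.725,0,0,0,0],[-0.725,0,0,0,0],[-1,0,0,0,0]]]}}

```text
clock: 41.7
position: [0.3723, -0.2953, 0.1617]
ee_rot: [-0.0, 0.741, 0.672, 0.0]
contact_force: [-0.0, -0.7, -2.3]
width: 0.0117
```

```bash
python3 pk.py c41b scene,160,140,130,100,6
```

```text
41.75 [ 0.3723 -0.2953  0.1618] [ 0.3 -0.3 -1.5] [-0.    0.15  0.03] 0.0118
```

View pics/c41b.png

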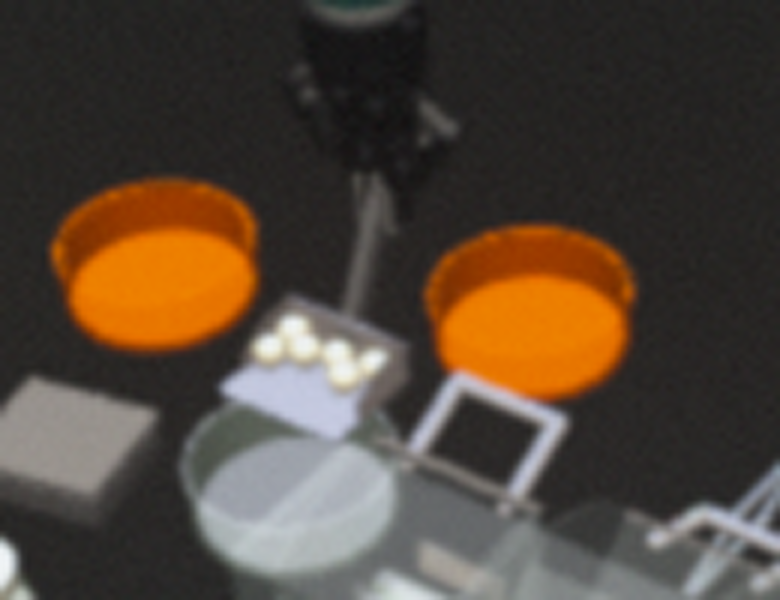

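Call:
{"api": "carry_out", "payload": {"rows": [[[-0.72,0,0,0,0],[-0.72,0,0,0,0],[-1,0,0,0,0]]]}}

```text
clock: 42.05
position: [0.3724, -0.2956, 0.162]
ee_rot: [0.0, 0.741, 0.672, -0.0]
contact_force: [-0.5, -0.6, -1.3]
width: 0.0116
```

```bash
python3 pk.py c42b scene,160,140,130,100,6; python3 - <<'E'
from ov import *
import pickle
p=pickle.load(open('c41b.pkl','rb'))['scene'];t=[.3723,-.2953,.1618]
print(fit4(p,t,-.098,lambda u,v:(u/6+160,v/6+140),(220,385),(338,438),(290,295),(408,345),.2))
E
```

```text
42.1 [ 0.3725 -0.2957  0.162 ] [-0.6 -0.7 -0.8] [-0.12  0.08 -0.02] 0.0113
(np.float64(4.2), array([0.0998, 0.0036]), array([-0. ,  0.4, -0.2,  0.2,  0.1, -0.2, -0.2, -0.4, -0. ,  0.5]))
```

View pics/c42b.png

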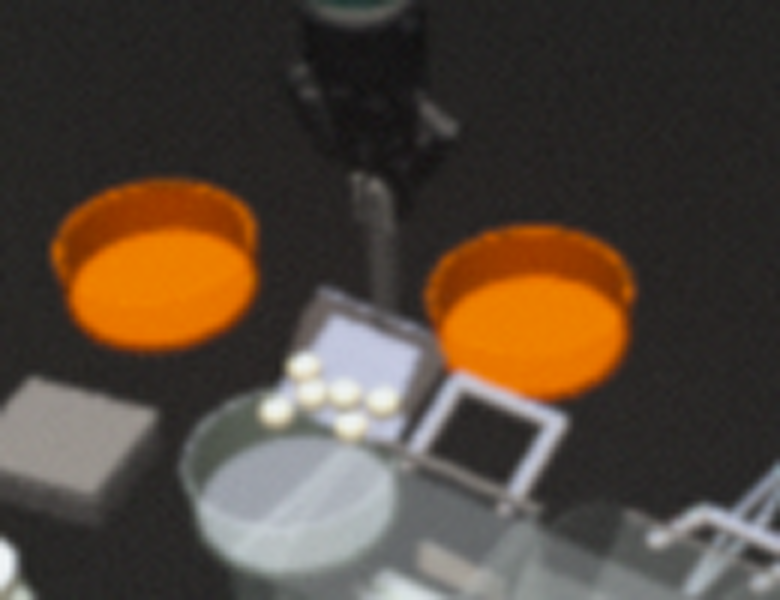

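Call:
{"api": "carry_out", "payload": {"rows": [[[-1,0,0,0,0],[-1,0,0,0,0],[-1,0,0,0,0],[-1,0,0,0,0]]], "force": 60}}

```text
clock: 42.5
position: [0.3725, -0.2955, 0.162]
ee_rot: [0.0, 0.741, 0.672, 0.0]
contact_force: [0.9, -1.5, -1.4]
width: 0.0109
```

```bash
python3 pk.py c43b scene,160,140,130,100,6
```

```text
42.55 [ 0.3725 -0.2955  0.1619] [-0.3  0.   0.1] [-0.15 -0.03 -0.06] 0.011
```

View pics/c43b.png

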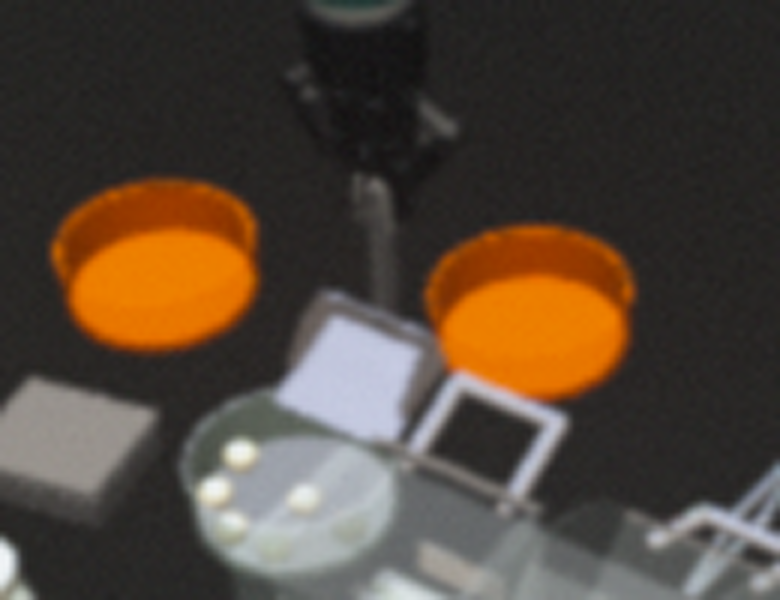

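Call:
{"api": "carry_out", "payload": {"rows": [[[-1,0,0,1,0],[-1,0,0,3,0],[-1,0,0,3,0],[-1,0.9,2.8,0,0],[-1,1,3.6,0,0],[-1,1,3.8,0,0],[-1,1,3.6,0,0],[-1,0.9,2.75,-1,0],[-1,0,0,-3,0],[-1,0,0,-3.8,0],[-1,0,0,-2.5,0],[-1,0,0,0,0]]]}}

```text
clock: 43.75
position: [0.4174, -0.1282, 0.1263]
ee_rot: [-0.004, 0.741, 0.672, -0.001]
contact_force: [-0.3, -0.3, -0.6]
width: 0.0107
```

```bash
python3 pk.py c44b scene,160,140,130,100,6
```

```text
43.8 [ 0.4192 -0.1291  0.1281] [-0.2 -0.2 -0.3] [-0.04  0.05  0.04] 0.0109
```

View pics/c44b.png

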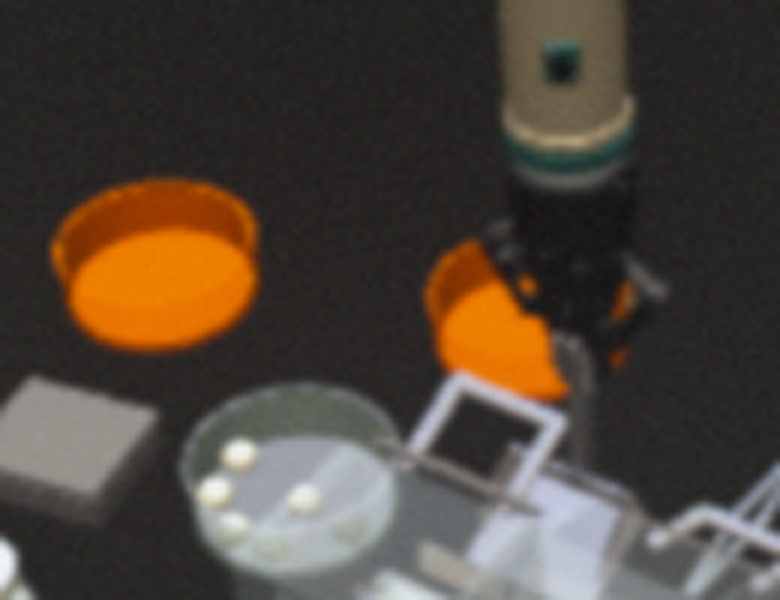

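Call:
{"api": "carry_out", "payload": {"rows": [[[-1,0,0,-0.5,0],[-1,0,0,-0.4,0],[-1,-0.7,0.07,-0.4,0],[-1,-0.75,0.07,-0.5,0],[-1,-0.75,0.07,-0.6,0],[-1,-0.75,0.07,-0.65,0],[-1,-0.7,0.07,-0.65,0],[-1,-0.65,0.06,-0.6,0],[-1,0,0,0,0],[-1,0,0,0,0]]], "force": 20}}

```text
clock: 44.8
position: [0.3763, -0.1255, 0.0858]
ee_rot: [-0.001, 0.741, 0.672, -0.0]
contact_force: [-2.1, -0.7, 4.6]
width: 0.0112
```

```bash
python3 pk.py c45b scene,200,150,130,100,6
```

```text
44.85 [ 0.3763 -0.1255  0.0857] [-3.2 -0.6  4.8] [-0.23  0.13 -0.09] 0.011
```

View pics/c45b.png

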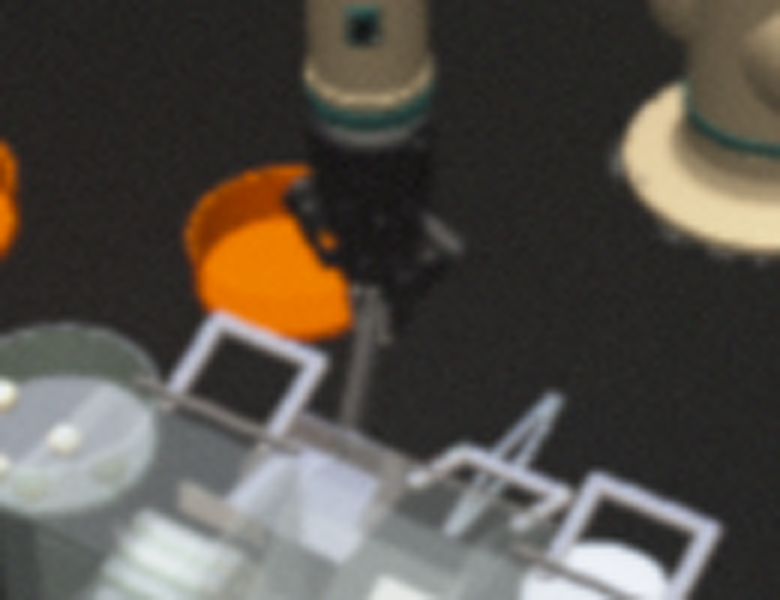

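Call:
{"api": "carry_out", "payload": {"rows": [[[-1,0,0,-0.15,0],[-0.6,0,0,0,0],[0,0,0,0,0],[1,0,0,0,0],[1,0,0,0,0],[1,0,0,0,0],[1,0,0,2,0],[1,0,0,4,0],[1,0,0,5,0],[1,0,0,4,0],[1,0,0,0,0]]]}}

```text
clock: 45.95
position: [0.3806, -0.1274, 0.2397]
ee_rot: [0.006, 0.741, 0.672, 0.002]
contact_force: [0.6, -1.1, -0.1]
width: 0.0851
```

```bash
python3 pk.py c46b scene,150,150,190,140,4; python3 pk.py c46w wrist,0,0,560,420,1.39
```

```text
46.0 [ 0.379  -0.1266  0.2369] [ 0.1  0.7 -0.9] [-0.04  0.01  0.04] 0.0854
46.05 [ 0.3776 -0.1258  0.2348] [-0.7  0.1  0.2] [-0.02 -0.    0.04] 0.0854
```

View pics/c46b.png

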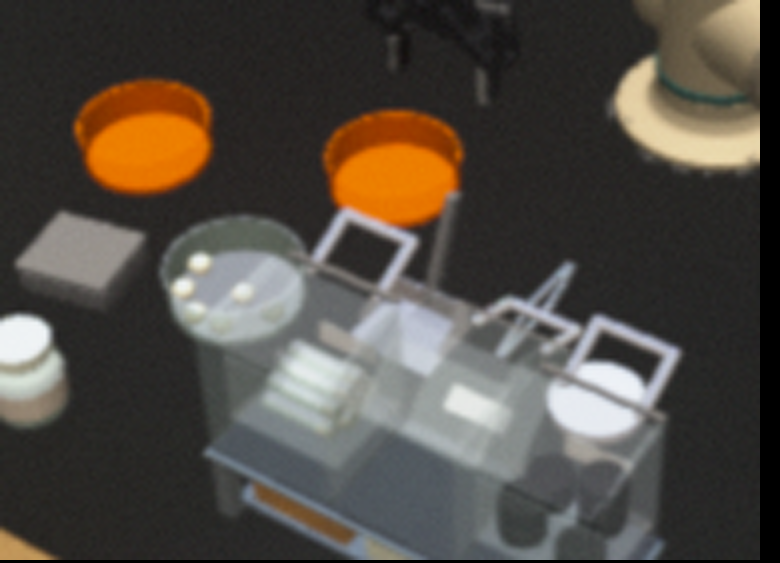

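View pics/c46w.png

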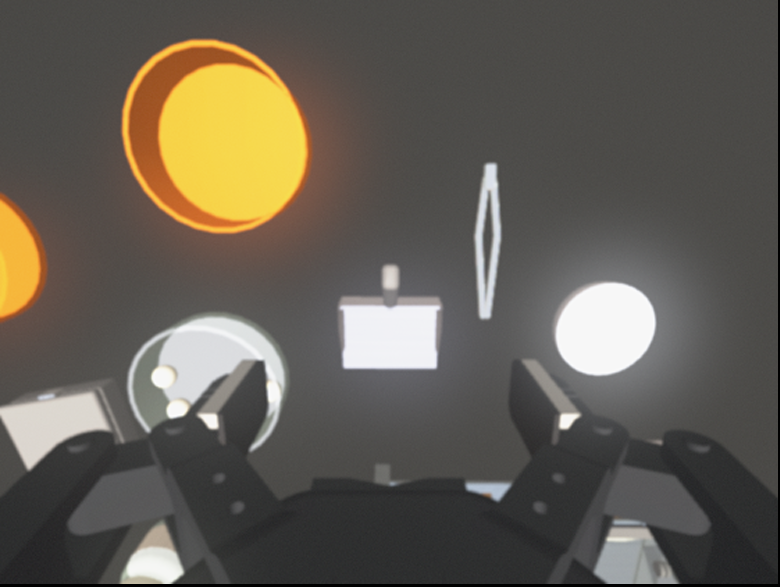

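Call:
{"api": "carry_out", "payload": {"rows": [[[-1,0.3,2.2,0.5,0],[-1,0.5,3.4,0,0],[-1,0.5,3.8,0,0],[-1,0.8,3.6,0,0],[-1,2,2,0,0],[-1,3,0.6,0,0],[-1,3.4,0,0,0],[-1,3,0,0,0],[-1,1.7,0,0,0],[-1,0.4,0,0,0],[-1,0,0,0,0],[-1,0,0,0,0]]]}}

```text
clock: 47.25
position: [0.5316, 0.0304, 0.2383]
ee_rot: [-0.001, 0.741, 0.672, -0.001]
contact_force: [-0.7, -0.3, -0.8]
width: 0.0001
```

```bash
python3 wv.py o47 0
```

```text
47.3 [0.5318 0.0303 0.2387] [-0.6  1.1 -0.5] -0.0002
rack coords grip -113.7 147.4
```

View pics/o47.png

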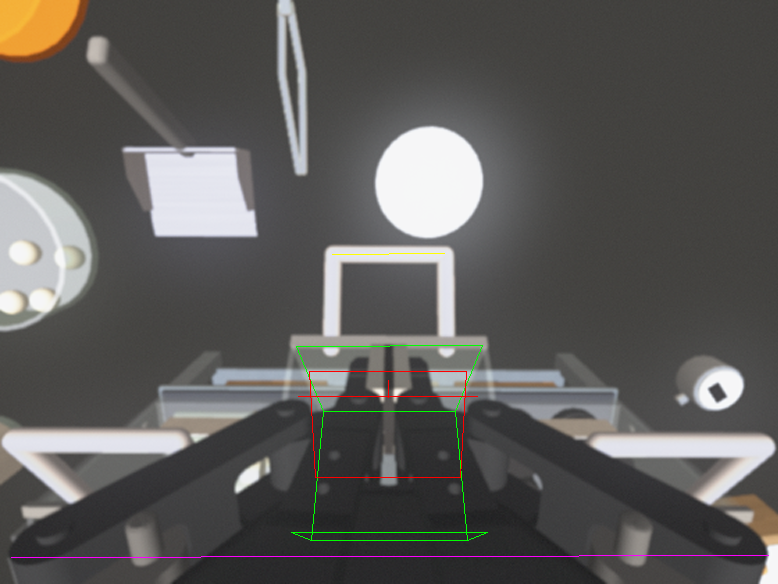

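Call:
{"api": "carry_out", "payload": {"rows": [[[-1,0,0,-3,0],[-1,0,0,-4,0],[-1,0,0,-3,0],[-1,0.8,-0.08,0,0],[-1,0.9,-0.09,1.1,0],[-1,0.9,-0.09,1.2,0],[-1,0.8,-0.08,0.7,0],[-1,0.8,-0.08,0.7,0],[-1,0.95,-0.09,0.5,0],[-1,0.95,-0.09,0.5,0],[-1,0,0,0,0]]]}}

```text
clock: 48.4
position: [0.5968, 0.0241, 0.1871]
ee_rot: [0.001, 0.741, 0.672, 0.001]
contact_force: [0.7, -0.1, 0.4]
width: -0.0004
```

```bash
sed -i 's/1.39,.87,st/1.39,float(sys.argv[4]) if len(sys.argv)>4 else .87,st/' wv.py; python3 wv.py o48 0 .1 .2
```

```text
48.45 [0.5955 0.0242 0.1864] [ 0.1 -0.4 -0.7] -0.0001
rack coords grip -49.7 95.1
```

View pics/o48.png

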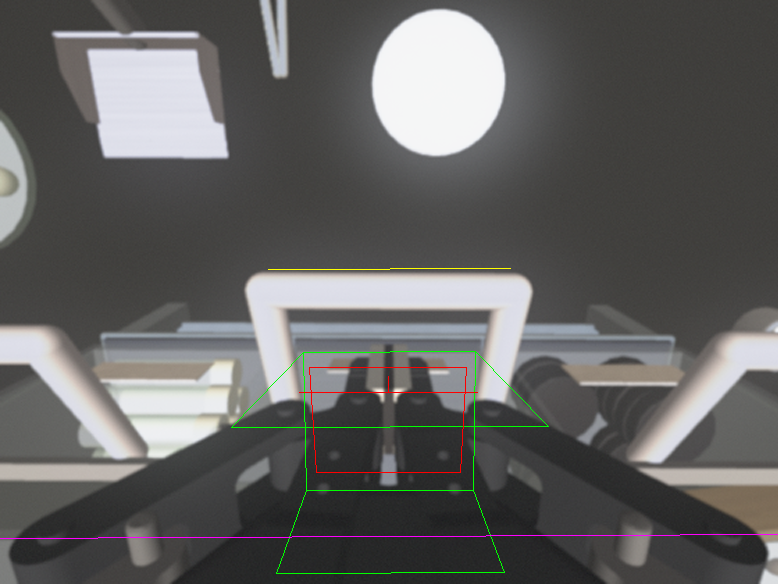

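Call:
{"api": "carry_out", "payload": {"rows": [[[-1,0.8,-0.08,0.2,0],[-1,0.8,-0.08,0.2,0],[-1,0.4,-0.04,0.1,0],[-1,0,0,0,0]]]}}

```text
clock: 48.85
position: [0.6141, 0.0223, 0.1909]
ee_rot: [-0.001, 0.741, 0.672, -0.001]
contact_force: [-2.0, 0.3, 0.9]
width: -0.0001
```

Call:
{"api": "carry_out", "payload": {"rows": [[[-1,0.3,-0.03,0,0],[-1,0,0,0,0]]]}}

```text
clock: 49.05
position: [0.6141, 0.0223, 0.1909]
ee_rot: [-0.003, 0.741, 0.672, -0.002]
contact_force: [-7.5, 0.3, 3.0]
width: -0.0001
```

```bash
python3 wv.py o49 0 .1 0
```

```text
49.1 [0.6141 0.0223 0.1909] [-7.9  1.1  3.2] 0.0001
rack coords grip -31.0 99.6
```

View pics/o49.png

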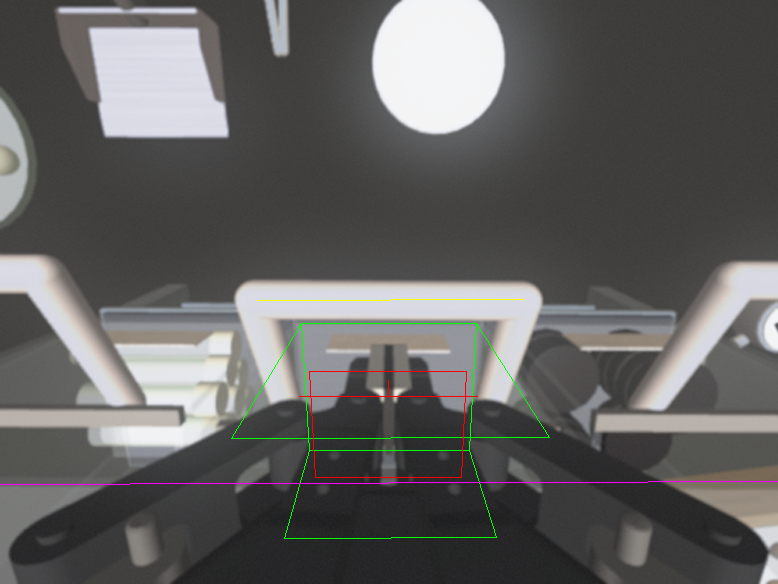

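Call:
{"api": "carry_out", "payload": {"rows": [[[-1,-0.6,0.06,0,0],[-1,-0.8,0.07,0,0],[-1,0,0,0,0],[-1,0,0,0,0],[-1,0,0,1,0],[-1,0,0,2.5,0],[-1,0,0,4,0],[-1,0,0,4,0],[-1,0,0,3,0],[-1,-1,0,0,0],[-1,-3,0,0,0],[-1,0,0,0,0]]]}}

```text
clock: 50.3
position: [0.56, 0.0235, 0.3369]
ee_rot: [-0.001, 0.741, 0.672, -0.001]
contact_force: [0.8, -0.4, 0.2]
width: 0.0
```

```bash
python3 wv.py o50 0 .1 0; python3 pk.py c50 scene,140,150,240,140,3.2; python3 pk.py c50s side,100,120,340,220,2.29
```

```text
50.35 [0.5618 0.0234 0.3367] [-1.   0.4  0.5] 0.0004
rack coords grip -83.1 245.4
50.4 [0.5629 0.0233 0.3365] [ 0.7  0.2 -0.8] [-0.01 -0.03  0.03] -0.0002
50.45 [0.5634 0.0233 0.3362] [-0.5 -0.  -1.6] [ 0.02 -0.02 -0.01] 0.0003
```

View pics/o50.png

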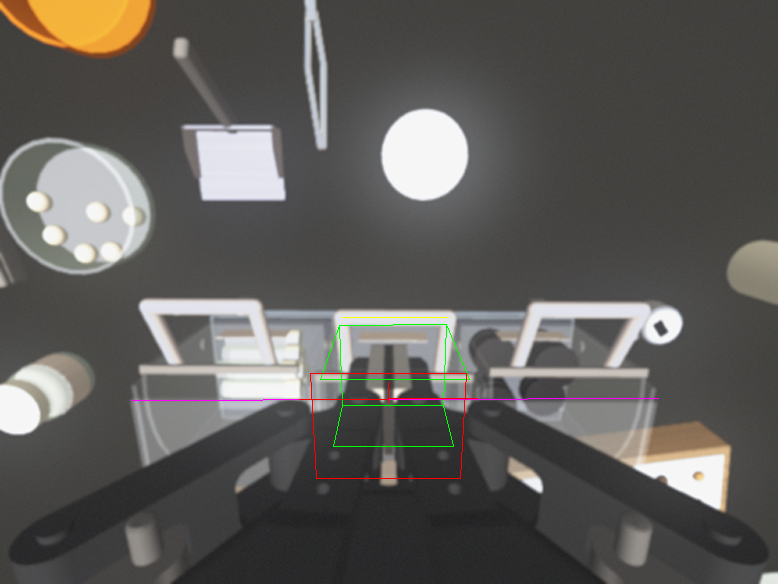

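View pics/c50.png

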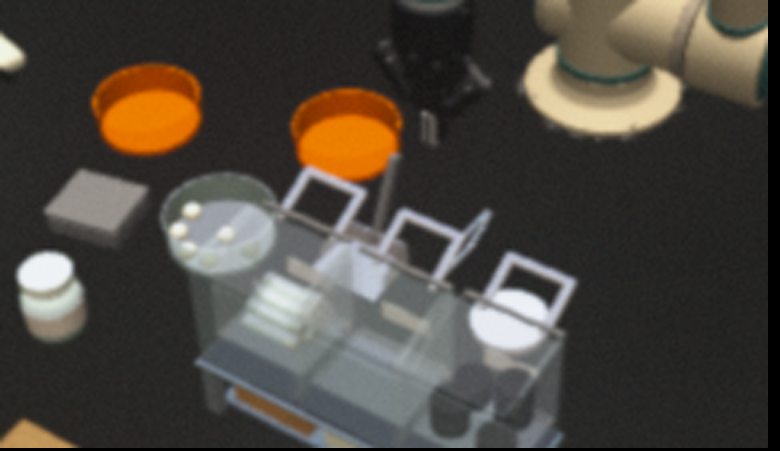

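View pics/c50s.png

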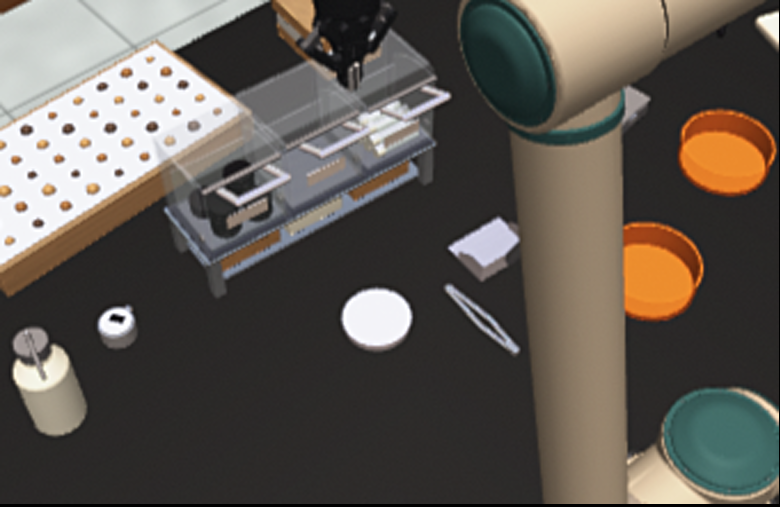

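```bash
python3 - <<'E'
from ov import *
import pickle
w=pickle.load(open('o50.pkl','rb'))['wrist'];v=pickle.load(open('o49.pkl','rb'))['wrist']
for th in(0,.03,.06,.1): print(th,[(proj(x,binpt(-.07,0,.124,th))*1.39).round(1)[1] for x in(w,v)],[(proj(x,binpt(-.0185,-.05,.106,th))*1.39).round(1) for x in(w,)])
for n,x in(('a',w),('b',v)):
    g=cv2.cvtColor(x['image'],cv2.COLOR_RGB2GRAY).astype(int)
    print([(r,round(r*1.39),int(g[r,265])) for r in range(195,245,2)])
cv2.imwrite('pics/o51.png',cv2.resize(w['image'][200:300,180:380,::-1],None,fx=3.9,fy=3.9,interpolation=cv2.INTER_CUBIC))
E
```

```text
0 [np.float64(317.4), np.float64(299.8)] [array([324.9, 377.9])]
0.03 [np.float64(310.8), np.float64(283.8)] [array([324.8, 373.5])]
0.06 [np.float64(304.4), np.float64(268.3)] [array([324.8, 369. ])]
0.1 [np.float64(296.0), np.float64(248.4)] [array([324.7, 363. ])]
[(195, 271, 76), (197, 274, 75), (199, 277, 75), (201, 279, 76), (203, 282, 76), (205, 285, 77), (207, 288, 77), (209, 291, 76), (211, 293, 79), (213, 296, 78), (215, 299, 79), (217, 302, 81), (219, 304, 79), (221, 307, 88), (223, 310, 167), (225, 313, 224), (227, 316, 229), (229, 318, 229), (231, 321, 228), (233, 324, 210), (235, 327, 164), (237, 329, 160), (239, 332, 158), (241, 335, 155), (243, 338, 163)]
[(195, 271, 76), (197, 274, 75), (199, 277, 77), (201, 279, 102), (203, 282, 164), (205, 285, 202), (207, 288, 214), (209, 291, 216), (211, 293, 218), (213, 296, 220), (215, 299, 220), (217, 302, 220), (219, 304, 219), (221, 307, 219), (223, 310, 217), (225, 313, 217), (227, 316, 216), (229, 318, 174), (231, 321, 124), (233, 324, 141), (235, 327, 150), (237, 329, 151), (239, 332, 151), (241, 335, 147), (243, 338, 145)]
```

View pics/o51.png

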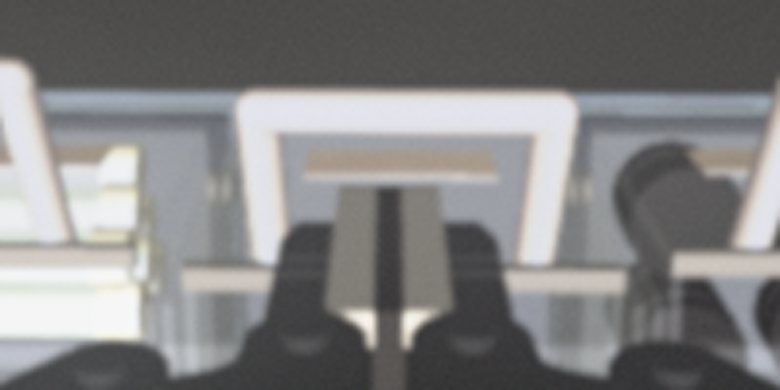

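```bash
python3 -c "
from rig import manip
print(manip.sign_off())"
```

```text
the job is handed in; nothing more can be done
None
```

The job is done and handed in at about 50.5 s of the 72 s allowed. I swung the ball bin to its stop, scooped all six balls, tipped them into the glass dish, set the scoop down flat and shut the bin.

**Last checks**
- The last wrist picture shows six balls in the clear dish, and I saw none on the bench.
- The scoop stands flat between the dish and the forceps, clear of both.
- The bin bar's pixel row matches the shut position. The finger met a firm stop at about 8 N, and the bin did not move when I withdrew.
- The other two bins, the petri dish, the forceps and the rest look unmoved. I judged that by eye from the pictures and did not measure it.

**What did not go to plan**
- **First opening:** when I pulled the finger out, it dragged the bin from fully open to about 0.4 rad, and I did not notice straight away. On the way in the scoop then hit the front of the half-shut bin at about 5 N and moved it to about 0.3 rad. I put the scoop down and opened the bin again. Pressing the bar onto its stop showed it was fully open before I scooped.
- **Force peak:** with the lip at the bottom of the bin, the wrist force reached about 36 N.
- **Scoop angle:** the tool can only turn about the vertical, so I changed the scoop's angle by letting it pivot in a loosened grip, pressing it on the bench, or pressing it on the bin wall.

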